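# Load riser plates on the rail carriage, roll it over and brake it

### The arm

A 7-joint arm with a two-finger parallel gripper is mounted at the origin on a cart in front of the work surface, level with it; the furniture and walls round the work are solid. World frame = base frame: x ahead of the robot, y to its left, z up, the work surface at z = 0. Lengths are in m, angles in rad, forces in N, time in s.
With the tool pointing down it reaches from about 0.425 to 0.925 m from the base axis. Payload 6.8 kg.
Tool frame: the origin (TCP) lies at the very end of the fingers, on their centre line; the grasp point (between the pads) lies 19 mm behind it; z points along the fingers, y is the line along which they close (so a half turn about z gives the same grasp; the last joint's range is limited). The gripper opens to 85 mm and grips with 20 to 120 N. Pads are 22 mm wide; open, the fingers measure 114 mm over their backs; the gripper's body (76 mm by 85 mm) begins 54 mm behind the grasp point. The pads swing forward as they close: fully open they stand 13 mm farther back than shut.
Start: joints at [1.156, 0.477, 0.022, 1.555, -0.011, 1.109, -0.083], TCP at [0.204, -0.643, 0.231] pointing down, gripper open.
Joint ranges: [-2.96, 2.96], [-0.34, 2.1], [-1.41, 1.46], [0.24, 2.44], [-1.37, 4.51], [0.17, 1.92], [-2.96, 2.96]. Speed limits (rad/s): [2.39, 2.39, 3.14, 3.14, 3.14, 3.14, 3.14].

### API

Orientations are given as a unit quaternion [w, x, y, z].
In Python, from station import bot gives the robot as it stands.
- The arm moves only by the tool apply_moves, never from a script. Its argument "deltas" is a list of rows, each a list of 3 entries, a list of its own where there are three numbers: the closure, from 0 (fully open) to 1 (shut), then the shift along the tool's x, y, z in units of 0.2 m (1.0 is 0.2 m), then the turn about the tool's z in units of 2 pi rad (1.0 is 2 pi rad). A call has 1 to 12 rows; each row is the pose to reach, as a shift and turn from the pose commanded when the call began, along the tool's axes at that moment, turning the shorter way round; what a row does not reach only later rows make up. A row lasts 1/10 s, in which the tool goes at most 50 mm and 8.59 degrees, less where a joint would pass 70% of its speed; a pose out of reach is approached as far as the arm can. A call with a number of a shift or a turn outside -1 to 1 is refused whole. A call with a gripper value outside its range is refused whole. The fingers move at their own pace and stop on an object; "squeeze" is the grip in N (left out, the last holds). Time passes only in rows, so rows that repeat a pose let the fingers close. It gives the time, the measured TCP pose, the force, the opening and the grip force at its end, in the units of the state.
- bot.get_obs(): the state, without advancing time (a new reading comes with each control period).
- bot.read_camera(name): name is "side" or "top" or "wrist"; returns a dict with "color" (400x640x3 uint8, red, green, blue), "intrinsics" (3x3 intrinsics, pixels), "pose" (4x4, takes a point from camera to world coordinates); the wrist camera has in their place "hand_eye" (4x4, takes a point from camera to tool coordinates, whose origin is the TCP and whose axes are the flange's). Camera axes: x right, y down, z forward; pixel columns grow to the right and rows downward; lengths in m; the calibration is good to about 2 mm. The wrist camera is an equidistant fisheye: a pixel r from the principal point sees the ray r / f radians off the axis. A picture is of the moment at which its call begins: read the wrist's pose just before it. There is no depth.
- bot.hand_in(): hands the job in; it is judged then, once.
Trained networks look in a picture, given as the dict that the camera call returned (one of the last four; its "shot" number tells which), for a name from the list of things; names that differ only in an ending like _2 or _b are one class to them, and where a whole thing is asked for, a point or a joint stands for the part that bears it (a point fixed in the world has none). Each returns a list of dicts, best first, with "confidence" (0 to 1); they miss things now and then, are a little off and sometimes report something else, mostly with a low value. They report only what shows in the picture. A call takes as long as a camera call.
- bot.look_for(picture, target): "point" ([x, y, z] in m, in world coordinates, good to about 4 mm: the middle of the surface that is visible of it).
The state is a dict: "t": time; "q": joint angles; "joint_vel": joint speeds; "joint_torque": joint torques, N m; "eef_pos": TCP position; "tool_rot": TCP orientation; "contact_force": force on the tool from outside, world axes, zero at the start; "torque": the same for the moment, N m; "gripper_width": opening from 0.0 (shut) to 1.0 (fully open); "grasp_force": force on a finger pad.
Only numpy, scipy, OpenCV 4.12 (cv2) and the standard library are available. Lean on these libraries where they do the work, as an engineer would, in place of code of your own. Each camera call takes 0.05 s, during which the arm holds its last target. There are 200 camera calls.

### The job

The carriage stands at the left, loading end of its rail: kick its brake lever fully down to lock it there, then set every riser plate that is lying about squarely on the carriage pad of the same outline, edges flush. When they are all on, flick the lever fully up, roll the carriage to the stop at the right end and press the lever fully down again, with all the plates still sitting flush on their pads. Leave the tub, the file guide and the spanner where they are.

Things in the scene. Friction and masses are not known exactly. Their poses are not given: they have to be found in the camera images.
- rail: fixed dark steel rail bed 134 x 515 x 8 mm on the worktop; the carriage runs in it. Origin: centre of its underside (z = 0.0025); y along the bed (to the robot's left, give or take its yaw), x across it, away from the robot. End stops at both ends are 34 mm tall. Keep clear of the ski beam, boot (to z = 0.42) and clamps beyond it, which begin at about x = 0.54.
- carriage (a joint): travel of the grey carriage towards the rail's -y end (the robot's right), m: 0 at the left stop (loading end), 0.130 against the right stop. 1.5 N moves it with the brake off; it stays where left. With the brake on it withstands a push of about 10 N. Its loading deck is 136 mm wide, 287 long, top 36 mm above the bed's underside, with a lip 5 mm high all round.
- push_plate (a point): middle of the outer (left, rail +y) face of the aluminium push plate that stands up across the left end of the carriage: 70 mm wide across the rail, 10 mm thick along it, standing from 33 to 83 mm above the bed's underside; this point is 65 mm above the bed's underside, and frame as the rail. Push here towards the rail's -y to roll the carriage right.
- brake_lever (a joint): angle of the carriage's kick-down brake lever, rad: 0 raised as far as it goes (46 deg above level, brake off), growing as it is pressed down; level at 0.80 and against its limit at 0.83, brake on. It stays where it is left (stiff hinge: 2 to 4 N at the tip moves it either way). Locked from about 0.72 up, free below 0.25.
- lever_tip (a point): middle of the lever's black rubber tip (24 mm along the lever, 22 wide along the rail, 10 thick): 76 mm from the hinge along the lever and 9 mm to its upper side (top face at 14 mm). 61 mm above the bed's underside when down, about 113 when up. Frame turns with the lever; at joint 0 the rail's. Free room: 32 mm to the push plate at its left, 30 mm to the pad at its right (with the deck's low lip between), 20 mm below when down.
- lever_hinge (a point): middle of the lever's hinge pin, 52 mm above the bed's underside at the far edge of the carriage; the pin lies along the rail (y), the lever points from it towards the robot (rail -x). The frame is the rail's.
- plate_a_mid (a point): centre (half-way up) of a loose white plastic riser plate 70 x 26 x 14 mm (x, y, z) with two screw heads on top, 30 to 65 g, lying on the worktop (which is level to 3 mm); x is its long axis, z up as it lies; alike either way round. It belongs on the pad of its own length, pad_a. May be absent.
- pad_a (a point): centre of the top face of the fixed dark steel pad on the carriage with the same outline, 70 x 26 mm, as riser plate a; pad top 40 mm above the bed's underside, 4 mm above the deck. Frame: the rail's (x along the pad's length). The four pads stand in a row, 66 mm apart, longest at the right.
- plate_b_mid (a point): centre (half-way up) of a loose white plastic riser plate 58 x 26 x 14 mm (x, y, z) with two screw heads on top, 30 to 65 g, lying on the worktop (which is level to 3 mm); x is its long axis, z up as it lies; alike either way round. It belongs on the pad of its own length, pad_b. May be absent.
- pad_b (a point): centre of the top face of the fixed dark steel pad on the carriage with the same outline, 58 x 26 mm, as riser plate b; pad top 40 mm above the bed's underside, 4 mm above the deck. Frame: the rail's (x along the pad's length). The four pads stand in a row, 66 mm apart, longest at the right.
- plate_c_mid (a point): centre (half-way up) of a loose white plastic riser plate 46 x 26 x 14 mm (x, y, z) with two screw heads on top, 30 to 65 g, lying on the worktop (which is level to 3 mm); x is its long axis, z up as it lies; alike either way round. It belongs on the pad of its own length, pad_c. May be absent.
- pad_c (a point): centre of the top face of the fixed dark steel pad on the carriage with the same outline, 46 x 26 mm, as riser plate c; pad top 40 mm above the bed's underside, 4 mm above the deck. Frame: the rail's (x along the pad's length). The four pads stand in a row, 66 mm apart, longest at the right.
- plate_d_mid (a point): centre (half-way up) of a loose white plastic riser plate 34 x 26 x 14 mm (x, y, z) with two screw heads on top, 30 to 65 g, lying on the worktop (which is level to 3 mm); x is its long axis, z up as it lies; alike either way round. It belongs on the pad of its own length, pad_d. May be absent.
- pad_d (a point): centre of the top face of the fixed dark steel pad on the carriage with the same outline, 34 x 26 mm, as riser plate d; pad top 40 mm above the bed's underside, 4 mm above the deck. Frame: the rail's (x along the pad's length). The four pads stand in a row, 66 mm apart, longest at the right.
- tub: bystander: tub of screws with red lid, 58 mm across, 55 mm tall; origin under its centre
- guide: bystander: blue file guide with a black knob, 44 x 100 x 34 mm; origin under its centre
- spanner: bystander: spanner lying flat, 22 x 134 x 5 mm; origin under its centre

How it is judged:
On the way, in this order (a step that is already met when the one before it is completed fails the run):
1. the brake lever is pressed down with the carriage still at the left, loading end (value of joint brake_lever above 0.72 rad and value of joint carriage below 0.045 m), for 0.2 s.
2. every riser plate present sits flush on its own pad, with the brake on and the carriage still at the loading end (all of step 1 and horizontal distance between plate_a_mid and pad_a below 0.006 m and z of plate_a_mid in the frame of pad_a between 0.005 and 0.0095 m and angle between the x axis of plate_a_mid and the x axis of pad_a, either way round below 0.12 rad and horizontal distance between plate_b_mid and pad_b below 0.006 m and z of plate_b_mid in the frame of pad_b between 0.005 and 0.0095 m and angle between the x axis of plate_b_mid and the x axis of pad_b, either way round below 0.12 rad and horizontal distance between plate_c_mid and pad_c below 0.006 m and z of plate_c_mid in the frame of pad_c between 0.005 and 0.0095 m and angle between the x axis of plate_c_mid and the x axis of pad_c, either way round below 0.12 rad and horizontal distance between plate_d_mid and pad_d below 0.006 m and z of plate_d_mid in the frame of pad_d between 0.005 and 0.0095 m and angle between the x axis of plate_d_mid and the x axis of pad_d, either way round below 0.12 rad), for 0.2 s.
3. the brake lever is flicked up while the carriage is still at the loading end (value of joint brake_lever below 0.25 rad and value of joint carriage below 0.045 m), for 0.2 s.
4. the carriage is against the right stop with the lever still up (value of joint brake_lever below 0.25 rad and value of joint carriage above 0.122 m), for 0.2 s.
At the end, for the whole second after the job is handed in: The carriage is within 8 mm of the right stop, its brake lever is down (at least 0.72 rad), and every riser plate present lies on the pad of its own length, its centre within 6 mm of the pad's centre in plan, turned by less than 0.12 rad, and resting on the pad (horizontal distance between plate_a_mid and pad_a below 0.006 m and z of plate_a_mid in the frame of pad_a between 0.005 and 0.0095 m and angle between the x axis of plate_a_mid and the x axis of pad_a, either way round below 0.12 rad and horizontal distance between plate_b_mid and pad_b below 0.006 m and z of plate_b_mid in the frame of pad_b between 0.005 and 0.0095 m and angle between the x axis of plate_b_mid and the x axis of pad_b, either way round below 0.12 rad and horizontal distance between plate_c_mid and pad_c below 0.006 m and z of plate_c_mid in the frame of pad_c between 0.005 and 0.0095 m and angle between the x axis of plate_c_mid and the x axis of pad_c, either way round below 0.12 rad and horizontal distance between plate_d_mid and pad_d below 0.006 m and z of plate_d_mid in the frame of pad_d between 0.005 and 0.0095 m and angle between the x axis of plate_d_mid and the x axis of pad_d, either way round below 0.12 rad and value of joint carriage above 0.122 m and value of joint brake_lever above 0.72 rad); the robot touches nothing.
It fails at once if a bystander (tub, file guide or spanner) is shifted by more than 3 cm (distance of any of tub, guide, spanner from where it was at the start of the episode above 0.03 m).
Of plate_a, plate_b, plate_c, plate_d only 3 to 4 are there at a start; the rules pass over those that are not, and their reading is None.
At some moment in a run one of plate_a, plate_b, plate_c, plate_d may be knocked a few centimetres aside while the robot is not near it.
Once in a run the grip may slacken for a moment while it holds something.
It also fails if it takes over 210 s, if anything falls off the work surface, if the arm or the gripper's body presses on something with over 40 N, if the wrist force passes 120 N, or if a joint passes its speed limit or range.

## Working session

There is one attempt and no reset: what is moved stays moved. The work goes in short steps, Python scripts to look and compute and a tool call to move; the robot and the scene stay as the last step left them, time stands still between calls to the robot, and variables do not carry over. Pictures are saved under pics/ and viewed, at most 14 in all, crops included, and the job is handed in when it is done.

Besides the shell and the picture viewer there is one more tool, called after "Request:" as name(argument=value, ...), one argument or row to a line, values as JSON. apply_moves: Moves the arm, as the interface text tells. Its arguments: {"type":"object","properties":{"deltas":{"type":"array","items":{"type":"array"}},"squeeze":{"type":"number"}},"required":["deltas"]}

```bash
ls; mkdir -p pics
python3 - <<'E'
from station import bot
import cv2,numpy as np
o=bot.get_obs();print({k:np.round(v,3).tolist() for k,v in o.items()})
for n in ["top","side"]:
    p=bot.read_camera(n);cv2.imwrite(f"pics/{n}0.png",p["color"][:,:,::-1]);print(n,p["intrinsics"].tolist(),np.round(p["pose"],4).tolist())
    for t in ["plate_a_mid","pad_a","lever_tip","push_plate","lever_hinge","rail","tub","guide","spanner"]:
        print(t,[(np.round(d["point"],3).tolist(),round(d["confidence"],2)) for d in bot.look_for(p,t)][:7])
p=bot.read_camera("wrist");print(np.round(p["hand_eye"],4).tolist(),p["intrinsics"].tolist())
E
```

```text
pics
{'t': 0.0, 'q': [1.156, 0.478, 0.022, 1.556, -0.012, 1.109, -0.083], 'joint_vel': [0.002, -0.001, -0.001, -0.001, 0.0, -0.0, -0.001], 'joint_torque': [0.0, -59.644, 1.608, -28.12, 0.013, 0.009, -0.0], 'eef_pos': [0.204, -0.643, 0.23], 'tool_rot': [-0.001, 0.988, 0.153, -0.0], 'contact_force': [-0.533, 0.585, -0.42], 'torque': [0.074, 0.009, 0.001], 'grasp_force': 0.0, 'gripper_width': 0.999}
top [[390.9317144154077, 0.0, 323.7759792273114], [0.0, 390.9317144154077, 199.54229450263207], [0.0, 0.0, 1.0]] [[-0.0184, -0.9878, 0.1546, 0.3665], [-0.9994, 0.0229, 0.0276, 0.0497], [-0.0308, -0.154, -0.9876, 1.423], [0.0, 0.0, 0.0, 1.0]]
plate_a_mid [([0.458, 0.417, 0.019], 0.72), ([0.485, 0.025, 0.099], 0.36)]
pad_a [([0.458, -0.113, 0.043], 0.69)]
lever_tip [([0.482, 0.024, 0.096], 0.54)]
push_plate [([0.457, -0.115, 0.039], 0.75)]
lever_hinge [([0.458, -0.112, 0.039], 0.95)]
rail [([0.471, -0.151, 0.037], 0.66), ([0.458, -0.113, 0.039], 0.55)]
tub [([0.738, -0.25, 0.056], 0.83)]
guide [([0.476, 0.514, 0.032], 0.76), ([0.469, -0.151, 0.038], 0.15)]
spanner []
side [[421.96969849099486, 0.0, 315.49226777852385], [0.0, 421.96969849099486, 204.62681280318486], [0.0, 0.0, 1.0]] [[-0.881, -0.2864, 0.3766, 0.097], [-0.4725, 0.5713, -0.671, 0.9487], [-0.023, -0.7691, -0.6387, 0.9174], [0.0, 0.0, 0.0, 1.0]]
plate_a_mid [([0.453, 0.419, 0.016], 0.77)]
pad_a [([0.451, -0.087, 0.04], 0.65)]
lever_tip [([0.482, 0.031, 0.096], 0.62)]
push_plate [([0.454, -0.088, 0.039], 0.92)]
lever_hinge [([0.454, -0.085, 0.038], 0.76)]
rail [([0.459, -0.079, 0.039], 0.84)]
tub [([0.746, -0.245, 0.054], 0.46)]
guide [([0.47, 0.524, 0.029], 0.79)]
spanner []
[[-0.0003, -0.956, -0.2932, 0.0737], [1.0, -0.0003, -0.0003, -0.0002], [0.0002, -0.2932, 0.956, -0.1424], [0.0, 0.0, 0.0, 1.0]] [[309.70691628693146, 0.0, 314.58663125775325], [0.0, 309.70691628693146, 201.50763205876513], [0.0, 0.0, 1.0]]
```

View pics/top0.png

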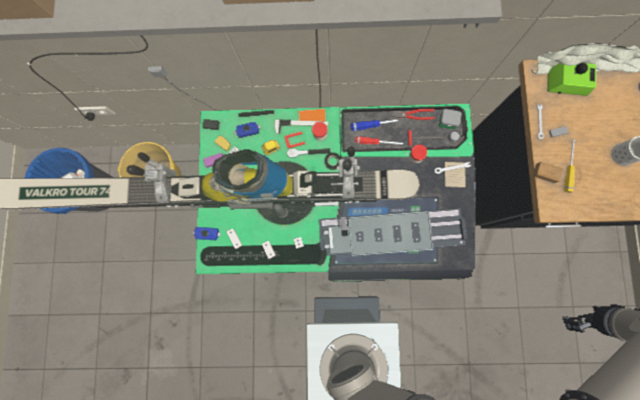

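View pics/side0.png

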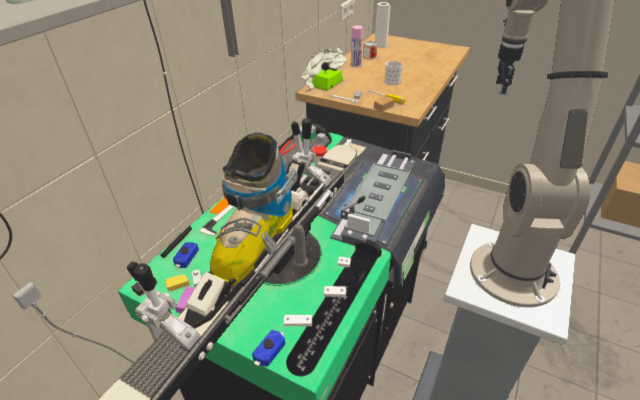

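The top view shows three plates, at about (234,238), (268,249) and (298,242). The carriage is at (375,238) with its lever up at about (345,228). I'll move the wrist camera over the carriage.

Request:
apply_moves(
  deltas=[
    [0,[0.69,-0.82,-0.12],0],
    [0,[0.69,-0.82,-0.12],0],
    [0,[0.69,-0.82,-0.12],0],
    [0,[0.69,-0.82,-0.12],0],
    [0,[0.69,-0.82,-0.12],0],
  ],
)

```text
t: 1.55
eef_pos: [0.2888, -0.4409, 0.2561]
tool_rot: [-0.0, 0.988, 0.156, 0.001]
contact_force: [0.4, -0.0, 0.1]
gripper_width: 1.0
grasp_force: 0.0
```

Request:
apply_moves(
  deltas=[
    [0,[0.69,-0.82,-0.12],0],
    [0,[0.69,-0.82,-0.12],0],
    [0,[0.69,-0.82,-0.12],0],
    [0,[0.69,-0.82,-0.12],0],
    [0,[0.69,-0.82,-0.12],0],
  ],
)

```text
t: 2.05
eef_pos: [0.3702, -0.2433, 0.2803]
tool_rot: [0.0, 0.988, 0.156, 0.001]
contact_force: [-0.6, -0.1, -0.2]
gripper_width: 1.004
grasp_force: 0.0
```

Request:
apply_moves(
  deltas=[
    [0,[0.69,-0.82,-0.12],-0.28],
    [0,[0.69,-0.82,-0.12],-0.28],
    [0,[0.69,-0.82,-0.12],-0.28],
    [0,[0.69,-0.82,-0.12],-0.28],
    [0,[0.69,-0.82,-0.12],-0.28],
    [0,[0.69,-0.82,-0.12],-0.28],
    [0,[0.69,-0.82,-0.12],-0.28],
    [0,[0.69,-0.82,-0.12],-0.28],
    [0,[0.69,-0.82,-0.12],-0.28],
    [0,[0.69,-0.82,-0.12],-0.28],
    [0,[0.69,-0.82,-0.12],-0.28],
    [0,[0.69,-0.82,-0.12],-0.28],
  ],
)

```text
t: 3.25
eef_pos: [0.4502, -0.05, 0.3034]
tool_rot: [0.0, 0.51, 0.86, 0.0]
contact_force: [-0.2, -0.3, -0.1]
gripper_width: 1.002
grasp_force: 0.0
```

Request:
apply_moves(
  deltas=[
    [0,[0,0,0],-0.17],
    [0,[0,0,0],-0.17],
    [0,[0,0,0],-0.17],
    [0,[0,0,0],-0.17],
    [0,[0,0,0],-0.17],
    [0,[0,0,0],-0.17],
    [0,[0,0,0],-0.17],
    [0,[0,0,0],-0.17],
    [0,[0,0,0],-0.17],
  ],
)

```text
t: 4.15
eef_pos: [0.4501, -0.0498, 0.3034]
tool_rot: [0.0, 0.006, 1.0, 0.0]
contact_force: [0.6, -0.0, -0.4]
gripper_width: 1.005
grasp_force: 0.0
```

```bash
cat > h.py <<'E'
from station import bot
import cv2,numpy as np
from scipy.spatial.transform import Rotation as Ro
def T():
    o=bot.get_obs();M=np.eye(4);w,x,y,z=o["tool_rot"];M[:3,:3]=Ro.from_quat([x,y,z,w]).as_matrix();M[:3,3]=o["eef_pos"];return o,M
class Cam:
    def __init__(s,name):
        s.name=name;o,M=T();p=bot.read_camera(name);s.p=p;s.img=p["color"][:,:,::-1].copy();s.K=p["intrinsics"]
        s.P=M@p["hand_eye"] if name=="wrist" else p["pose"]
    def ray(s,u,v):
        a=np.array([(u-s.K[0,2])/s.K[0,0],(v-s.K[1,2])/s.K[1,1]])
        if s.name=="wrist":
            r=np.hypot(*a)+1e-12;d=np.array([*(a/r*np.sin(r)),np.cos(r)])
        else: d=np.array([*a,1.])
        return s.P[:3,:3]@d
    def at(s,u,v,z):
        d=s.ray(u,v);c=s.P[:3,3];return c+d*(z-c[2])/d[2]
    def pix(s,X):
        c=s.P[:3,:3].T@(np.asarray(X,float)-s.P[:3,3])
        if s.name=="wrist":
            n=np.hypot(c[0],c[1])+1e-12;r=np.arctan2(n,c[2]);a=c[:2]/n*r
        else:a=c[:2]/c[2]
        return s.K[0,0]*a[0]+s.K[0,2],s.K[1,1]*a[1]+s.K[1,2]
    def rect(s,x0,x1,y0,y1,z,res=0.0005):
        "orthophoto of plane z: rows = x from x1 down to x0, cols = y from y1 down to y0"
        xs=np.arange(x1,x0,-res);ys=np.arange(y1,y0,-res);Y,X=np.meshgrid(ys,xs)
        c=(np.stack([X,Y,np.full_like(X,z)],-1)-s.P[:3,3])@s.P[:3,:3]
        if s.name=="wrist":
            n=np.hypot(c[...,0],c[...,1])+1e-12;r=np.arctan2(n,c[...,2]);a=c[...,:2]/n[...,None]*r[...,None]
        else:a=c[...,:2]/c[...,2:]
        return cv2.remap(s.img,(a[...,0]*s.K[0,0]+s.K[0,2]).astype(np.float32),(a[...,1]*s.K[1,1]+s.K[1,2]).astype(np.float32),cv2.INTER_CUBIC)
def yaw(M): return np.arctan2(M[1,0],M[0,0])
def go(x,y,z,yw=None):
    "print the deltas from the current pose to a world target"
    o,M=T();d=M[:3,:3].T@(np.array([x,y,z])-M[:3,3])/0.2
    t=0 if yw is None else -((yw-yaw(M)+np.pi)%(2*np.pi)-np.pi)/(2*np.pi)
    print("t",round(o["t"],2),"at",np.round(M[:3,3],4),"yaw",round(yaw(M),4),"delta",np.round(d,3).tolist(),"turn",round(t,4))
E
python3 - <<'E'
from h import *
go(0.45,-0.05,0.3,np.pi)
c=Cam("wrist");cv2.imwrite("pics/w1.png",c.img);print(np.round(c.P,3).tolist())
for t in ["pad_a","lever_tip","push_plate","plate_a_mid"]:
    print(t,[(np.round(d["point"],3).tolist(),round(d["confidence"],2)) for d in bot.look_for(c.p,t)][:7])
E
```

```text
t 4.15 at [ 0.4501 -0.0498  0.3034] yaw 3.1305 delta [0.0, -0.001, 0.017] turn -0.0018
[[0.011, 0.956, 0.295, 0.374], [1.0, -0.011, -0.003, -0.049], [0.0, 0.295, -0.956, 0.446], [0.0, 0.0, 0.0, 1.0]]
pad_a [([0.452, -0.098, 0.037], 0.78), ([0.434, 0.182, 0.014], 0.3)]
lever_tip [([0.48, 0.02, 0.104], 0.82), ([0.471, 0.498, 0.028], 0.65)]
push_plate [([0.454, -0.098, 0.046], 0.6), ([0.47, 0.5, 0.027], 0.55)]
plate_a_mid [([0.452, 0.412, 0.013], 0.78)]
```

View pics/w1.png

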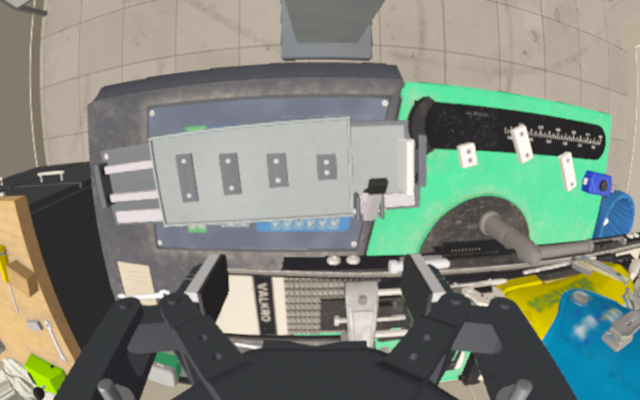

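```bash
cat >> h.py <<'E'
def rects(bw,x1,y1,res,lo,hi):
    "minAreaRects of blobs in an orthophoto mask -> (x,y,len,wid,yaw of long axis)"
    out=[]
    for k in cv2.findContours(bw,cv2.RETR_EXTERNAL,cv2.CHAIN_APPROX_NONE)[0]:
        A=cv2.contourArea(k)*res*res
        if lo<A<hi:
            b=cv2.boxPoints(cv2.minAreaRect(k));w=np.stack([x1-b[:,1]*res,y1-b[:,0]*res],1)
            e=[w[1]-w[0],w[2]-w[1]];e.sort(key=np.linalg.norm)
            a=np.arctan2(e[1][1],e[1][0]);a=(a+np.pi/2)%np.pi-np.pi/2
            out.append((*w.mean(0).round(4),*(1e3*np.array([np.linalg.norm(e[1]),np.linalg.norm(e[0])])).round(1),round(a,3),round(A*1e6)))
    return sorted(out,key=lambda r:r[1])
E
python3 - <<'E'
from h import *
c=Cam("wrist");r=0.0005
a=c.rect(.36,.56,-.26,.1,.0425,r);b=c.rect(.36,.56,.10,.46,.0165,r)
g=cv2.cvtColor(a,cv2.COLOR_BGR2GRAY);m=((g<85)*255).astype(np.uint8)
for q in rects(m,.56,.1,r,4e-4,4e-3):print("pad",q)
h=cv2.cvtColor(b,cv2.COLOR_BGR2HSV);m2=((h[...,1]<60)&(h[...,2]>175)).astype(np.uint8)*255
for q in rects(m2,.56,.46,r,4e-4,4e-3):print("plate",q)
print(g[200,400:720:20])
cv2.imwrite("pics/o1.png",cv2.resize(np.vstack([a,b]),None,fx=.75,fy=.75))
E
```

```text
pad (np.float32(0.477), np.float32(0.0327), np.float32(31.2), np.float32(20.6), np.float32(-1.51), 489)
pad (np.float32(0.3925), np.float32(0.0875), np.float32(65.0), np.float32(25.0), np.float32(-0.0), 1097)
plate (np.float32(0.435), np.float32(0.1819), np.float32(37.2), np.float32(32.2), np.float32(0.278), 1097)
plate (np.float32(0.4113), np.float32(0.2897), np.float32(65.0), np.float32(40.5), np.float32(0.551), 2032)
plate (np.float32(0.4543), np.float32(0.413), np.float32(77.9), np.float32(38.0), np.float32(0.478), 2684)
[138 136 192 194 196 192 132 134 191 196 195 193 120 133 136 191]
```

View pics/o1.png

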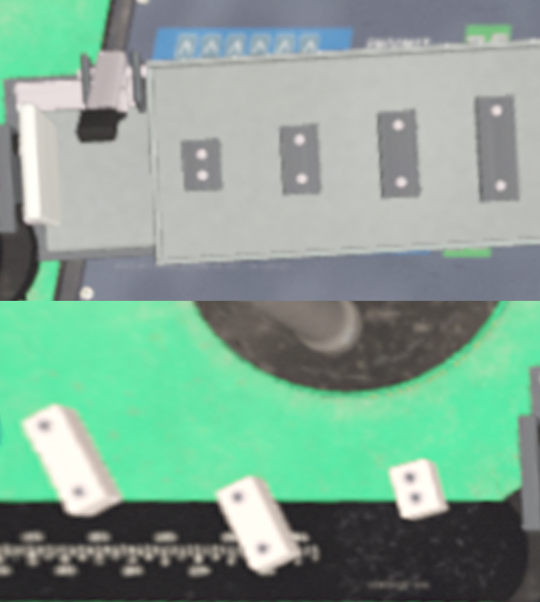

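The ortho picture shows pads d, c, b and a from left to right. The lever is up at the upper left, and below it are three plates, turned by roughly 0.3–0.5 rad.

Run:
```python
from h import *
c=Cam("wrist");r=0.0005
a=c.rect(.36,.56,-.26,.1,.0425,r)
g=cv2.GaussianBlur(cv2.cvtColor(a,cv2.COLOR_BGR2GRAY),(3,3),0);m=((g<163)*255).astype(np.uint8)
m=cv2.morphologyEx(m,cv2.MORPH_OPEN,np.ones((9,9)));
R=[q for q in rects(m,.56,.1,r,5e-4,3e-3)]
for q in R:print("pad",[float(v) for v in q])
d=bot.look_for(c.p,"lever_tip")[:3];print([(np.round(e["point"],4),e["confidence"]) for e in d])
for n in ("top","side"):
    p=bot.read_camera(n);print(n,[(np.round(e["point"],4),round(e["confidence"],2)) for e in bot.look_for(p,"lever_tip")[:2]])
```

```text
pad [0.4611000120639801, -0.23090000450611115, 70.30000305175781, 27.100000381469727, 0.05400000140070915, 1831.0]
pad [0.45739999413490295, -0.16539999842643738, 57.79999923706055, 26.5, 0.04500000178813934, 1457.0]
pad [0.4537000060081482, -0.0997999981045723, 46.70000076293945, 26.200000762939453, 0.05900000035762787, 1153.0]
pad [0.45019999146461487, -0.033900000154972076, 34.5, 26.600000381469727, 0.026000000536441803, 851.0]
pad [0.47699999809265137, 0.032999999821186066, 34.0, 25.0, -1.5709999799728394, 680.0]
[(array([0.4777, 0.0186, 0.1027]), 0.93), (array([ 0.4558, -0.0912,  0.0391]), 0.69)]
top []
side [(array([ 0.4533, -0.0849,  0.0367]), 0.47)]
```

Request:
apply_moves(
  deltas=[
    [1,[-0.1,0.35,0.6],-0.0105],
    [1,[-0.1,0.35,0.7],-0.0105],
    [1,[-0.1,0.35,0.767],-0.0105],
    [1,[-0.1,0.35,0.767],-0.0105],
    [1,[-0.1,0.35,0.767],-0.0105],
    [1,[-0.1,0.35,0.767],-0.0105],
    [1,[-0.1,0.35,0.767],-0.0105],
    [1,[-0.1,0.35,0.767],-0.0105],
  ],
)

```text
t: 5.55
eef_pos: [0.4715, 0.0198, 0.1514]
tool_rot: [0.001, -0.029, 1.0, -0.0]
contact_force: [-0.0, -0.7, 0.7]
gripper_width: 0.004
grasp_force: 0.0
```

Run:
```python
from h import *
go(0.443,0.019,0.065,np.pi+.0553)
c=Cam("wrist");cv2.imwrite("pics/w2.png",c.img)
s=Cam("side");u,v=map(int,s.pix([.46,.02,.1]));cv2.imwrite("pics/w2.png",np.hstack([cv2.resize(c.img,(480,300)),cv2.resize(s.img[v-50:v+50,u-50:u+50],(300,300),interpolation=2)]))
```

```text
t 5.55 at [0.4715 0.0198 0.1514] yaw -3.0844 delta [0.144, 0.005, 0.432] turn 0.0003
```

View pics/w2.png

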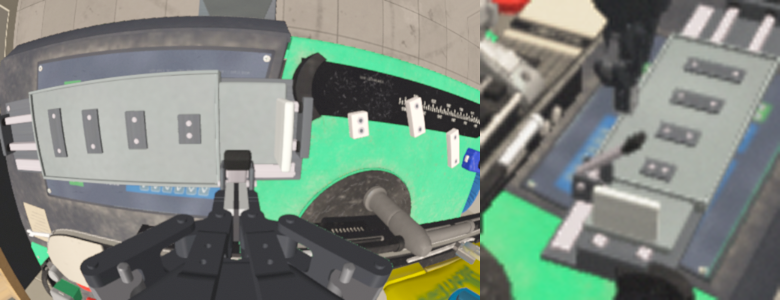

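The fingers are in line with the lever, whose tip is at (237,158), slightly nearer the robot. I'll press along its arc.

Request:
apply_moves(
  deltas=[
    [1,[0.033,0,0.06],0],
    [1,[0.033,0,0.132],0],
    [1,[0.06,0,0.18],0],
    [1,[0.093,0,0.232],0],
    [1,[0.12,0,0.275],0],
    [1,[0.148,0,0.317],0],
    [1,[0.16,0,0.36],0],
    [1,[0.17,0,0.4],0],
    [1,[0.172,0,0.425],0],
    [1,[0.172,0,0.437],0],
    [1,[0.172,0,0.437],0],
    [1,[0.172,0,0.437],0],
  ],
)

```text
t: 6.85
eef_pos: [0.4353, 0.0184, 0.0648]
tool_rot: [-0.001, -0.029, 1.0, -0.002]
contact_force: [-15.9, -0.5, 49.6]
gripper_width: -0.001
grasp_force: 25.3
```

Request:
apply_moves(
  deltas=[
    [1,[0,0,0.01],0],
    [1,[0,0,0.01],0],
    [1,[0,0,0.01],0],
  ],
)

```text
t: 7.15
eef_pos: [0.4353, 0.0184, 0.0642]
tool_rot: [-0.001, -0.029, 1.0, -0.002]
contact_force: [-22.8, -1.4, 73.6]
gripper_width: 0.003
grasp_force: 37.2
```

Request:
apply_moves(
  deltas=[
    [1,[0,0,-0.25],0],
    [1,[0,0,-0.5],0],
    [0,[0,0.3,-0.8],0],
    [0,[-0.02,0.7,-0.9],0],
    [0,[-0.02,1,-0.9],0],
    [0,[-0.02,1,-0.9],0],
    [0,[-0.02,1,-0.9],0],
    [0,[-0.02,1,-0.9],0],
    [0,[-0.02,1,-0.9],0],
  ],
)

```text
t: 8.05
eef_pos: [0.428, 0.2178, 0.2398]
tool_rot: [-0.0, -0.03, 1.0, -0.001]
contact_force: [0.4, -0.1, 0.1]
gripper_width: 0.998
grasp_force: 0.0
```

```bash
cat >> h.py <<'E'
def plates(c,x0=.36,x1=.54,y0=.1,y1=.5,z=.0155,r=.0005,show=None):
    a=c.rect(x0,x1,y0,y1,z,r);h=cv2.cvtColor(a,cv2.COLOR_BGR2HSV)
    g=h[...,2];m=((h[...,1]<60)&(g>205)).astype(np.uint8)*255
    m=cv2.morphologyEx(cv2.morphologyEx(m,cv2.MORPH_CLOSE,np.ones((9,9))),cv2.MORPH_OPEN,np.ones((9,9)))
    R=rects(m,x1,y1,r,4e-4,4e-3)
    for q in R: print("plate",[float(v) for v in q],g[int((x1-q[0])/r),int((y1-q[1])/r)])
    if show: cv2.imwrite(show,a)
    return R
E
python3 - <<'E'
from h import *
go(0.44,0.22,0.25)
c=Cam("wrist");plates(c,show="pics/o3.png")
E
```

```text
t 8.05 at [0.428  0.2178 0.2398] yaw -3.0822 delta [-0.06, 0.008, -0.051] turn 0
plate [0.43529999256134033, 0.1842000037431717, 35.70000076293945, 26.399999618530273, 0.2680000066757202, 881.0] 255
plate [0.412200003862381, 0.29159998893737793, 60.29999923706055, 30.299999237060547, 0.42899999022483826, 1537.0] 255
plate [0.4542999863624573, 0.41670000553131104, 75.0999984741211, 30.100000381469727, 0.4869999885559082, 2129.0] 255
```

View pics/o3.png

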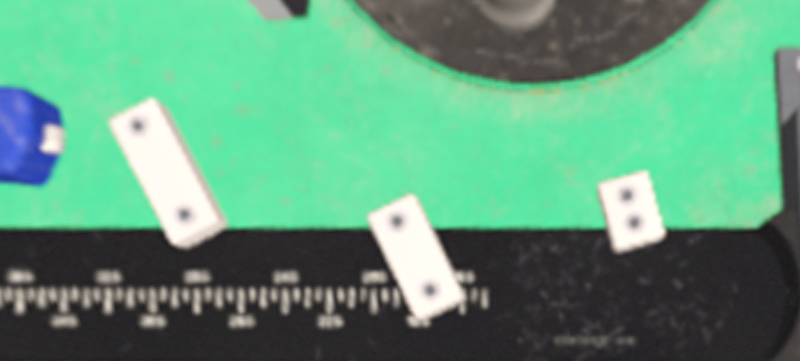

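Three plates show here: d on the right at (632,211), b in the middle at (415,257), and a on the left at (168,172). Picking d first.

Run:
```python
from h import *
go(0.4345,0.1835,0.002,np.pi+.27)
print([ (np.round(e["point"],3).tolist(),round(e["confidence"],2)) for n in ("top","side","wrist") for e in bot.look_for(bot.read_camera(n),"plate_c_mid")])
```

```text
t 8.1 at [0.4282 0.2169 0.2396] yaw -3.084 delta [-0.024, -0.167, 1.188] turn -0.0338
[([0.409, 0.324, 0.014], 0.52)]
```

Request:
apply_moves(
  deltas=[
    [0.3,[-0.024,-0.167,0.25],-0.0338],
    [0.3,[-0.024,-0.167,0.5],-0.0338],
    [0.3,[-0.024,-0.167,0.75],-0.0338],
    [0.3,[-0.024,-0.167,0.9],-0.0338],
    [0.3,[-0.024,-0.167,0.9],-0.0338],
    [0.3,[-0.024,-0.167,0.9],-0.0338],
  ],
)

```text
t: 9.0
eef_pos: [0.4352, 0.1855, 0.061]
tool_rot: [-0.0, -0.135, 0.991, 0.0]
contact_force: [0.5, -0.3, 0.5]
gripper_width: 0.7
grasp_force: 0.0
```

Run:
```python
from h import *
c=Cam("wrist");plates(c,y0=.14,y1=.24)
go(0.4345,0.1835,0.002,np.pi+.27)
```

```text
plate [0.4343000054359436, 0.18440000712871552, 36.70000076293945, 26.399999618530273, 0.2639999985694885, 908.0] 248
t 9.05 at [0.4362 0.186  0.0621] yaw -2.8706 delta [0.012, -0.01, 0.3] turn 0.0002
```

Request:
apply_moves(
  deltas=[
    [0.3,[0.01,-0.008,0.15],0],
    [0.3,[0.01,-0.008,0.27],0],
    [0.3,[0.01,-0.008,0.29],0],
    [0.3,[0.01,-0.008,0.29],0],
    [1,[0.01,-0.008,0.29],0],
    [1,[0.01,-0.008,0.29],0],
    [1,[0.01,-0.008,0.29],0],
    [1,[0.01,-0.008,0.29],0],
    [1,[0.01,-0.008,0.29],0],
    [1,[0.01,-0.008,0.29],0],
  ],
  squeeze=60,
)

```text
t: 10.05
eef_pos: [0.4347, 0.1836, 0.0041]
tool_rot: [0.001, -0.135, 0.991, -0.0]
contact_force: [-2.5, -1.4, 11.2]
gripper_width: 0.287
grasp_force: 58.9
```

Request:
apply_moves(
  deltas=[
    [1,[0,0,-0.2],0],
    [1,[0,0,-0.4],0],
    [1,[0,0,-0.4],0],
    [1,[0,0,-0.4],0],
  ],
)

```text
t: 10.45
eef_pos: [0.4345, 0.1831, 0.0837]
tool_rot: [0.001, -0.135, 0.991, 0.0]
contact_force: [-0.4, -0.0, -1.3]
gripper_width: 0.285
grasp_force: 60.0
```

Run:
```python
from h import *
go(.4502,-.0339,.13,np.pi+.0553)
c=Cam("wrist");cv2.imwrite("pics/w4.png",c.img)
```

```text
t 10.45 at [0.4345 0.1831 0.0837] yaw -2.8712 delta [0.214, -1.067, -0.232] turn 0.0342
```

View pics/w4.png

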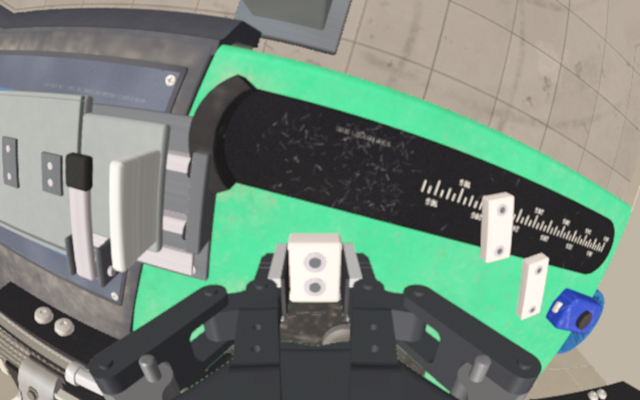

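Request:
apply_moves(
  deltas=[
    [1,[0.05,-0.1,-0.2],0],
    [1,[0.1,-0.3,-0.28],0],
    [1,[0.1,-0.53,-0.28],0],
    [1,[0.15,-0.75,-0.28],0],
    [1,[0.2,-1,-0.28],0.0342],
    [1,[0.2,-1,-0.28],0.0342],
    [1,[0.2,-1,-0.28],0.0342],
    [1,[0.2,-1,-0.28],0.0342],
    [1,[0.2,-1,-0.28],0.0342],
  ],
)

```text
t: 11.4
eef_pos: [0.4483, -0.0188, 0.1381]
tool_rot: [-0.0, -0.03, 1.0, 0.0]
contact_force: [0.9, 0.4, -0.6]
gripper_width: 0.283
grasp_force: 60.0
```

```bash
cat >> h.py <<'E'
def pads(c,y0=-.28,y1=.02,x0=.39,x1=.52,r=.0005,th=163):
    a=c.rect(x0,x1,y0,y1,.0425,r);g=cv2.GaussianBlur(cv2.cvtColor(a,cv2.COLOR_BGR2GRAY),(3,3),0)
    m=cv2.morphologyEx(((g<th)*255).astype(np.uint8),cv2.MORPH_OPEN,np.ones((9,9)))
    for q in rects(m,x1,y1,r,5e-4,3e-3):print("pad",[round(float(v),4) for v in q])
E
python3 - <<'E'
from h import *
go(.4502,-.0339,.060,np.pi+.0553)
c=Cam("wrist");pads(c)
E
```

```text
t 11.4 at [ 0.4483 -0.0188  0.1381] yaw -3.0814 delta [-0.005, -0.076, 0.391] turn 0.0008
pad [0.4605, -0.2299, 70.3, 28.7, 0.053, 1950.0]
pad [0.4569, -0.1646, 58.3, 27.4, 0.054, 1547.0]
pad [0.4532, -0.0992, 46.6, 26.8, 0.055, 1194.0]
pad [0.4496, -0.034, 35.2, 26.6, 0.03, 889.0]
```

Request:
apply_moves(
  deltas=[
    [1,[-0.007,-0.076,0.2],0.0008],
    [1,[-0.007,-0.076,0.36],0.0008],
    [1,[-0.007,-0.076,0.44],0.0008],
    [1,[-0.007,-0.076,0.455],0.0008],
    [1,[-0.007,-0.076,0.455],0.0008],
    [1,[-0.007,-0.076,0.455],0.0008],
  ],
)

```text
t: 12.05
eef_pos: [0.4517, -0.0348, 0.0484]
tool_rot: [0.001, -0.026, 1.0, 0.0]
contact_force: [-0.4, 0.2, -0.2]
gripper_width: 0.286
grasp_force: 60.0
```

Run:
```python
from h import *
go(.4499,-.0339,.0425,np.pi+.0553); print(bot.get_obs()["contact_force"])
```

```text
t 12.05 at [ 0.4517 -0.0348  0.0484] yaw -3.0894 delta [0.009, 0.005, 0.029] turn -0.0005
[-0.44816925  0.16235308 -0.17791909]
```

Request:
apply_moves(
  deltas=[
    [1,[0.007,0.004,0.01],-0.0005],
    [1,[0.007,0.004,0.015],-0.0005],
    [1,[0.007,0.004,0.015],-0.0005],
  ],
)

```text
t: 12.35
eef_pos: [0.4496, -0.0347, 0.0448]
tool_rot: [0.0, -0.027, 1.0, -0.0]
contact_force: [-0.7, -0.1, -0.7]
gripper_width: 0.282
grasp_force: 60.0
```

Request:
apply_moves(
  deltas=[
    [1,[0,0,0.006],0],
    [1,[0,0,0.006],0],
  ],
)

```text
t: 12.55
eef_pos: [0.4497, -0.0347, 0.0441]
tool_rot: [0.0, -0.027, 1.0, -0.0]
contact_force: [-3.9, 0.8, 12.1]
gripper_width: 0.283
grasp_force: 61.4
```

Request:
apply_moves(
  deltas=[
    [1,[0,0,0.006],0],
    [1,[0,0,0.006],0],
  ],
)

```text
t: 12.75
eef_pos: [0.4497, -0.0347, 0.044]
tool_rot: [0.0, -0.027, 1.0, -0.001]
contact_force: [-8.8, -0.6, 29.1]
gripper_width: 0.294
grasp_force: 63.7
```

Request:
apply_moves(
  deltas=[
    [1,[0,0,-0.008],0],
    [0.5,[0,0,-0.008],0],
    [0.5,[0,0,-0.008],0],
    [0.5,[0,0,-0.008],0],
    [0.5,[0,0,-0.15],0],
    [0.5,[0,0,-0.4],0],
    [0.5,[0,0,-0.65],0],
    [0.5,[0,0,-0.8],0],
    [0.5,[0,0,-0.8],0],
    [0.5,[0,0,-0.8],0],
  ],
)

```text
t: 13.75
eef_pos: [0.4495, -0.035, 0.2022]
tool_rot: [0.0, -0.027, 1.0, -0.0]
contact_force: [0.1, -0.5, -0.3]
gripper_width: 0.499
grasp_force: 0.0
```

Run:
```python
from h import *
go(.42,.29,.2,np.pi+.43)
c=Cam("wrist");pads(c);print("plates");plates(c,x0=.39,x1=.52,y0=-.1,y1=.015,z=.0565);print();plates(c,y0=.1)
```

```text
t 13.75 at [ 0.4495 -0.035   0.2022] yaw -3.0879 delta [0.06, 1.63, 0.01] turn -0.0599
pad [0.4608, -0.2303, 70.6, 27.7, 0.051, 1872.0]
pad [0.4572, -0.1648, 57.8, 26.8, 0.057, 1486.0]
pad [0.4535, -0.0994, 45.8, 26.4, 0.059, 1154.0]
plates
plate [0.45019999146461487, -0.03530000150203705, 35.20000076293945, 26.399999618530273, 0.057999998331069946, 888.0] 255

plate [0.4066999852657318, 0.33309999108314514, 63.29999923706055, 35.70000076293945, 0.4399999976158142, 1840.0] 255
plate [0.4530999958515167, 0.4153999984264374, 80.19999694824219, 36.79999923706055, 0.5339999794960022, 2348.0] 255
```

Plate d is placed within 1.5 mm. The middle plate has been knocked to about (0.407, 0.333), so I'll go look at it.

Request:
apply_moves(
  deltas=[
    [0.3,[0.03,0.25,0],0],
    [0.3,[0.03,0.5,0],0],
    [0.3,[0.03,0.75,0],0],
    [0.3,[0.03,0.9,0],0],
    [0.3,[0.03,0.9,0],-0.06],
    [0.3,[0.03,0.9,0],-0.06],
    [0.3,[0.03,0.9,0],-0.06],
  ],
)

```text
t: 14.5
eef_pos: [0.4324, 0.1449, 0.2002]
tool_rot: [-0.002, -0.217, 0.976, 0.0]
contact_force: [-0.0, 0.0, -0.4]
gripper_width: 0.702
grasp_force: 0.0
```

Run:
```python
from h import *
c=Cam("wrist");p=plates(c,y0=.1)
q=p[0]; go(*q[:2],.12,np.pi+q[4])
```

```text
plate [0.40639999508857727, 0.3345000147819519, 61.099998474121094, 31.700000762939453, 0.42500001192092896, 1688.0] 255
plate [0.4535999894142151, 0.414900004863739, 76.69999694824219, 34.099998474121094, 0.49000000953674316, 2150.0] 255
t 14.55 at [0.4325 0.1447 0.2002] yaw -2.7022 delta [-0.287, 0.914, 0.401] turn 0.0023
```

Request:
apply_moves(
  deltas=[
    [0.3,[-0.08,0.23,0.1],0.0023],
    [0.3,[-0.16,0.47,0.2],0.0023],
    [0.3,[-0.22,0.7,0.3],0.0023],
    [0.3,[-0.287,0.91,0.4],0.0023],
    [0.3,[-0.287,0.91,0.4],0.0023],
    [0.3,[-0.287,0.91,0.4],0.0023],
    [0.3,[-0.287,0.91,0.4],0.0023],
  ],
)

```text
t: 15.25
eef_pos: [0.4097, 0.3326, 0.1212]
tool_rot: [-0.001, -0.206, 0.979, -0.001]
contact_force: [0.4, -1.1, 0.2]
gripper_width: 0.701
grasp_force: 0.0
```

Run:
```python
from h import *
c=Cam("wrist");p=plates(c,x0=.34,y0=.1)
q=p[0]; go(*q[:2],.004,np.pi+q[4])
```

```text
plate [0.4059000015258789, 0.33739998936653137, 59.5, 31.100000381469727, 0.4480000138282776, 1508.0] 255
plate [0.4535999894142151, 0.41609999537467957, 75.4000015258789, 27.100000381469727, 0.46399998664855957, 842.0] 51
t 15.3 at [0.4103 0.3322 0.1217] yaw -2.7274 delta [0.009, 0.033, 0.588] turn -0.0054
```

Run:
```python
from h import *
c=Cam("wrist");a=c.rect(.36,.45,.28,.39,.0165,.00025)
cv2.imwrite("pics/o5.png",a)
```

```text
(no output)
```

View pics/o5.png

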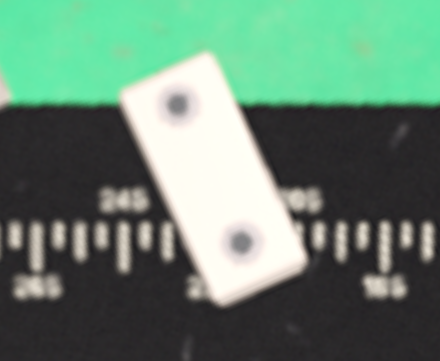

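Plate b: screws at (178,105) and (241,242) give centre (0.406, 0.337) and yaw 0.43. Grasping it.

Request:
apply_moves(
  deltas=[
    [0.3,[0.01,0.031,0.2],-0.0025],
    [0.3,[0.01,0.031,0.42],-0.0025],
    [0.3,[0.01,0.031,0.55],-0.0025],
    [0.3,[0.01,0.031,0.585],-0.0025],
    [0.3,[0.01,0.031,0.585],-0.0025],
    [1,[0.01,0.031,0.585],-0.0025],
    [1,[0.01,0.031,0.585],-0.0025],
    [1,[0.01,0.031,0.585],-0.0025],
    [1,[0.01,0.031,0.585],-0.0025],
    [1,[0.01,0.031,0.585],-0.0025],
    [1,[0.01,0.031,0.585],-0.0025],
  ],
)

```text
t: 16.45
eef_pos: [0.4066, 0.3395, 0.0069]
tool_rot: [0.001, -0.214, 0.977, 0.0]
contact_force: [-1.1, -1.7, 9.4]
gripper_width: 0.285
grasp_force: 59.1
```

Request:
apply_moves(
  deltas=[
    [1,[0,0,-0.2],0],
    [1,[0,0,-0.45],0],
    [1,[0,0,-0.65],0],
    [1,[0,0,-0.65],0],
    [1,[0,0,-0.65],0],
  ],
)

```text
t: 16.95
eef_pos: [0.4062, 0.3391, 0.1366]
tool_rot: [0.002, -0.214, 0.977, 0.0]
contact_force: [-0.1, -0.2, -0.3]
gripper_width: 0.282
grasp_force: 59.7
```

Run:
```python
from h import *
go(.4572,-.165,.135,np.pi+.0553)
c=Cam("wrist");cv2.imwrite("pics/w6.png",c.img[180:360,180:460])
```

```text
t 16.95 at [0.4062 0.3391 0.1366] yaw -2.7098 delta [0.824, -2.396, 0.006] turn 0.0599
```

Request:
apply_moves(
  deltas=[
    [1,[0.07,-0.21,0],0],
    [1,[0.14,-0.42,0],0],
    [1,[0.21,-0.63,0],0],
    [1,[0.27,-0.8,0],0],
    [1,[0.27,-0.8,0],0],
  ],
)

```text
t: 17.5
eef_pos: [0.4227, 0.1644, 0.133]
tool_rot: [-0.003, -0.211, 0.978, -0.002]
contact_force: [-1.4, 0.8, -1.1]
gripper_width: 0.284
grasp_force: 59.7
```

Request:
apply_moves(
  deltas=[
    [1,[0.07,-0.21,0],0],
    [1,[0.14,-0.42,0],0],
    [1,[0.21,-0.63,0],0],
    [1,[0.27,-0.8,0],0],
    [1,[0.27,-0.8,0],0],
  ],
)

```text
t: 18.0
eef_pos: [0.4406, -0.0019, 0.1336]
tool_rot: [-0.002, -0.211, 0.978, -0.0]
contact_force: [0.3, 0.9, -0.4]
gripper_width: 0.281
grasp_force: 59.7
```

Request:
apply_moves(
  deltas=[
    [1,[0.07,-0.21,0],0.06],
    [1,[0.14,-0.42,0],0.06],
    [1,[0.21,-0.63,0],0.06],
    [1,[0.27,-0.75,0],0.06],
    [1,[0.27,-0.75,0],0.06],
    [1,[0.27,-0.75,0],0.06],
  ],
)

```text
t: 18.6
eef_pos: [0.4551, -0.1545, 0.1343]
tool_rot: [-0.001, -0.028, 1.0, 0.001]
contact_force: [-0.1, 1.6, -0.2]
gripper_width: 0.282
grasp_force: 59.7
```

Run:
```python
from h import *
o,M=T();print(o["gripper_width"],o["grasp_force"])
c=Cam("wrist");pads(c,y1=-.05)
# held plate seen at top z = TCP z + ~.0125 ; rectify round the TCP
x,y,z=M[:3,3];p=plates(c,x0=x-.06,x1=x+.06,y0=y-.05,y1=y+.05,z=z+.0125)
go(.4572,-.165,.0475,np.pi+.0553)
cv2.imwrite("pics/w7.png",c.img)
```

```text
0.2820172158529986 59.68147873878479
pad [0.4606, -0.2312, 70.8, 27.4, 0.054, 1869.0]
pad [0.5042, -0.188, 31.5, 30.0, -0.0, 662.0]
pad [0.4414, -0.1669, 27.4, 26.6, 0.053, 685.0]
pad [0.5028, -0.1135, 35.0, 34.5, -1.571, 789.0]
pad [0.4535, -0.1006, 47.5, 27.3, 0.055, 1246.0]
plate [0.4514, -0.1552, 56.1, 24.2, 0.056, 1296.0] 254
t 18.65 at [ 0.4552 -0.1538  0.1345] yaw -3.0842 delta [-0.007, -0.057, 0.435] turn 0.0003
```

View pics/w7.png

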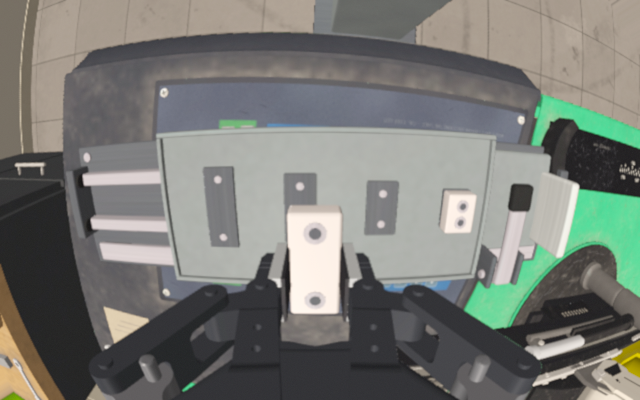

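Plate b is held squarely over pad b, about 1.5 mm towards the robot. I'll compensate and lower it.

Request:
apply_moves(
  deltas=[
    [1,[-0.015,-0.056,0.15],0.0003],
    [1,[-0.015,-0.056,0.3],0.0003],
    [1,[-0.015,-0.056,0.38],0.0003],
    [1,[-0.015,-0.056,0.41],0.0003],
    [1,[-0.015,-0.056,0.41],0.0003],
    [1,[-0.015,-0.056,0.41],0.0003],
  ],
)

```text
t: 19.25
eef_pos: [0.4597, -0.1658, 0.0538]
tool_rot: [0.001, -0.028, 1.0, 0.0]
contact_force: [0.3, 0.4, -1.0]
gripper_width: 0.282
grasp_force: 59.7
```

Run:
```python
from h import *
go(.4587,-.165,.0475,np.pi+.0553); print(bot.get_obs()["contact_force"])
```

```text
t 19.25 at [ 0.4597 -0.1658  0.0538] yaw -3.0865 delta [0.005, 0.004, 0.032] turn -0.0
[ 0.29182705  0.35525708 -0.95815266]
```

Request:
apply_moves(
  deltas=[
    [1,[0.004,0.003,0.01],0],
    [1,[0.004,0.003,0.02],0],
    [1,[0.004,0.003,0.02],0],
  ],
)

```text
t: 19.55
eef_pos: [0.4582, -0.1663, 0.0493]
tool_rot: [0.0, -0.027, 1.0, -0.0]
contact_force: [-0.3, -0.5, -0.2]
gripper_width: 0.279
grasp_force: 59.7
```

Request:
apply_moves(
  deltas=[
    [1,[0,0,0.01],0],
    [1,[0,0,0.01],0],
  ],
)

```text
t: 19.75
eef_pos: [0.4582, -0.1663, 0.0471]
tool_rot: [0.0, -0.027, 1.0, -0.0]
contact_force: [0.2, -0.8, -0.6]
gripper_width: 0.284
grasp_force: 59.7
```

Request:
apply_moves(
  deltas=[
    [1,[0,0,0.01],0],
    [1,[0,0,0.01],0],
  ],
)

```text
t: 19.95
eef_pos: [0.4583, -0.1663, 0.0469]
tool_rot: [-0.0, -0.027, 1.0, -0.001]
contact_force: [-7.4, 0.9, 24.6]
gripper_width: 0.282
grasp_force: 62.6
```

Request:
apply_moves(
  deltas=[
    [1,[0,0,-0.008],0],
    [0.5,[0,0,-0.008],0],
    [0.5,[0,0,-0.008],0],
    [0.5,[0,0,-0.008],0],
    [0.5,[0,0,-0.15],0],
    [0.5,[0,0,-0.4],0],
    [0.5,[0,0,-0.65],0],
    [0.5,[0,0,-0.8],0],
    [0.5,[0,0,-0.8],0],
    [0.5,[0,0,-0.8],0],
  ],
)

```text
t: 20.95
eef_pos: [0.4581, -0.1664, 0.2052]
tool_rot: [0.0, -0.027, 1.0, -0.0]
contact_force: [-1.1, -0.3, -0.2]
gripper_width: 0.497
grasp_force: 0.0
```

Run:
```python
from h import *
go(.454,.4,.2,np.pi+.47)
c=Cam("wrist");pads(c);print("plates");plates(c,x0=.39,x1=.52,y0=-.21,y1=.015,z=.0565);print();plates(c,y0=.1)
```

```text
t 20.95 at [ 0.4581 -0.1664  0.2052] yaw -3.0885 delta [-0.13, 2.829, 0.024] turn -0.0664
pad [0.4608, -0.2314, 70.4, 26.9, 0.054, 1806.0]
pad [0.4535, -0.1005, 46.6, 26.6, 0.057, 1185.0]
plates
plate [0.45719999074935913, -0.16680000722408295, 59.099998474121094, 26.700000762939453, 0.06199999898672104, 1507.0] 255
plate [0.4503999948501587, -0.03689999878406525, 35.20000076293945, 29.200000762939453, 0.05000000074505806, 972.0] 255

plate [0.46070000529289246, 0.1234000027179718, 89.0999984741211, 26.799999237060547, 0.026000000536441803, 2058.0] 236
plate [0.4526999890804291, 0.41510000824928284, 82.0, 38.099998474121094, 0.5419999957084656, 2522.0] 255
```

Request:
apply_moves(
  deltas=[
    [0.5,[0,0.25,0],0],
    [0.5,[0,0.5,0],0],
    [0.5,[0,0.75,0],0],
    [0.5,[0,1,0],0],
    [0.5,[0,1,0],0],
  ],
)

```text
t: 21.5
eef_pos: [0.4458, 0.0407, 0.2042]
tool_rot: [-0.001, -0.032, 0.999, 0.002]
contact_force: [-0.4, 0.5, -0.4]
gripper_width: 0.498
grasp_force: 0.0
```

Request:
apply_moves(
  deltas=[
    [0.5,[0,0.25,0],0],
    [0.5,[0,0.5,0],0],
    [0.5,[-0.05,0.75,0],0],
    [0.5,[-0.07,0.9,0],0],
    [0.5,[-0.07,0.9,0],-0.0664],
    [0.5,[-0.07,0.9,0],-0.0664],
    [0.5,[-0.07,0.9,0],-0.0664],
    [0.5,[-0.07,0.9,0],-0.0664],
  ],
)

```text
t: 22.3
eef_pos: [0.451, 0.2133, 0.2033]
tool_rot: [-0.002, -0.234, 0.972, 0.0]
contact_force: [-0.7, -0.0, 0.1]
gripper_width: 0.498
grasp_force: 0.0
```

Run:
```python
from h import *
c=Cam("wrist");p=plates(c,y0=.3);q=p[-1];go(*q[:2],.12,np.pi+.48)
```

```text
plate [0.4546999931335449, 0.415800005197525, 74.9000015258789, 32.099998474121094, 0.48399999737739563, 2262.0] 255
t 22.35 at [0.4512 0.2133 0.2036] yaw -2.6735 delta [-0.474, 0.895, 0.417] turn -0.0019
```

Request:
apply_moves(
  deltas=[
    [0.5,[-0.11,0.21,0.1],0],
    [0.5,[-0.22,0.42,0.2],0],
    [0.5,[-0.33,0.63,0.3],0],
    [0.5,[-0.42,0.8,0.4],0],
    [0.5,[-0.47,0.88,0.41],0],
    [0.5,[-0.47,0.88,0.41],0],
    [0.5,[-0.47,0.88,0.41],0],
  ],
)

```text
t: 23.05
eef_pos: [0.4555, 0.4128, 0.1223]
tool_rot: [-0.001, -0.232, 0.973, -0.001]
contact_force: [0.6, 0.7, -0.8]
gripper_width: 0.503
grasp_force: 0.0
```

Run:
```python
from h import *
c=Cam("wrist");p=plates(c,y0=.3);go(*p[-1][:2],.006,np.pi+p[-1][4])
cv2.imwrite("pics/o8.png",c.rect(.40,.51,.36,.48,.0165,.00025))
```

```text
plate [0.45399999618530273, 0.41830000281333923, 71.69999694824219, 26.5, 0.48399999737739563, 1817.0] 255
t 23.1 at [0.4561 0.4121 0.1226] yaw -2.6732 delta [-0.005, 0.033, 0.583] turn -0.0025
```

View pics/o8.png

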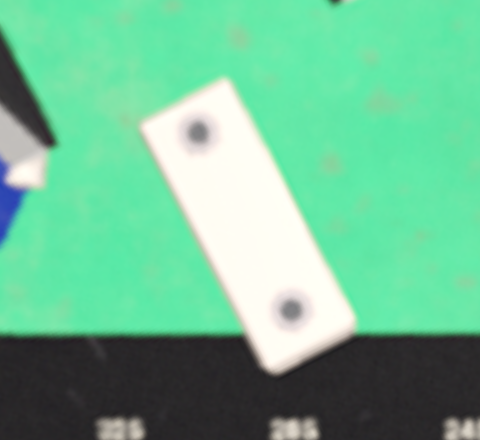

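Request:
apply_moves(
  deltas=[
    [0.5,[-0.007,0.033,0.2],-0.0025],
    [0.5,[-0.007,0.033,0.42],-0.0025],
    [0.5,[-0.007,0.033,0.55],-0.0025],
    [0.5,[-0.007,0.033,0.585],-0.0025],
    [0.5,[-0.007,0.033,0.585],-0.0025],
    [1,[-0.007,0.033,0.585],-0.0025],
    [1,[-0.007,0.033,0.585],-0.0025],
    [1,[-0.007,0.033,0.585],-0.0025],
    [1,[-0.007,0.033,0.585],-0.0025],
    [1,[-0.007,0.033,0.585],-0.0025],
    [1,[-0.007,0.033,0.585],-0.0025],
  ],
)

```text
t: 24.2
eef_pos: [0.4551, 0.4209, 0.0083]
tool_rot: [0.002, -0.241, 0.971, 0.0]
contact_force: [-1.1, -1.9, 7.4]
gripper_width: 0.279
grasp_force: 59.8
```

Request:
apply_moves(
  deltas=[
    [1,[0,0,-0.2],0],
    [1,[0,0,-0.45],0],
    [1,[0,0,-0.65],0],
    [1,[0,0,-0.65],0],
    [1,[0,0,-0.65],0],
  ],
)

```text
t: 24.7
eef_pos: [0.4546, 0.4205, 0.1378]
tool_rot: [0.002, -0.241, 0.971, 0.0]
contact_force: [0.4, -0.8, 0.3]
gripper_width: 0.284
grasp_force: 59.3
```

Run:
```python
from h import *
go(.4608,-.231,.135,np.pi+.0553)
```

```text
t 24.7 at [0.4546 0.4205 0.1378] yaw -2.6555 delta [1.495, -2.894, 0.009] turn 0.0686
```

Request:
apply_moves(
  deltas=[
    [1,[0.1,-0.2,0],0],
    [1,[0.2,-0.4,0],0],
    [1,[0.3,-0.6,0],0],
    [1,[0.4,-0.8,0],0],
    [1,[0.5,-0.96,0],0],
    [1,[0.5,-0.96,0],0],
  ],
)

```text
t: 25.3
eef_pos: [0.4546, 0.1961, 0.1338]
tool_rot: [-0.003, -0.237, 0.971, -0.003]
contact_force: [1.4, 0.3, -1.2]
gripper_width: 0.285
grasp_force: 59.3
```

Request:
apply_moves(
  deltas=[
    [1,[0.1,-0.2,0],0],
    [1,[0.2,-0.4,0],0],
    [1,[0.3,-0.6,0],0],
    [1,[0.4,-0.8,0],0],
    [1,[0.5,-0.96,0],0],
    [1,[0.5,-0.96,0],0],
  ],
)

```text
t: 25.9
eef_pos: [0.4553, -0.0186, 0.1345]
tool_rot: [-0.002, -0.237, 0.972, -0.001]
contact_force: [-0.1, 0.2, 0.7]
gripper_width: 0.283
grasp_force: 59.4
```

Request:
apply_moves(
  deltas=[
    [1,[0.1,-0.2,0],0.07],
    [1,[0.2,-0.4,0],0.07],
    [1,[0.3,-0.6,0],0.07],
    [1,[0.4,-0.8,0],0.07],
    [1,[0.48,-0.92,0],0.07],
    [1,[0.48,-0.92,0],0.07],
    [1,[0.48,-0.92,0],0.07],
  ],
)

```text
t: 26.6
eef_pos: [0.4577, -0.2196, 0.1353]
tool_rot: [-0.0, -0.023, 1.0, 0.001]
contact_force: [-0.6, 0.3, 0.5]
gripper_width: 0.284
grasp_force: 59.4
```

Run:
```python
from h import *
o,M=T();print(o["gripper_width"],o["grasp_force"])
c=Cam("wrist")
x,y,z=M[:3,3];p=plates(c,x0=x-.06,x1=x+.06,y0=y-.05,y1=y+.05,z=z+.009)
plates(c,x0=.39,x1=.52,y0=-.195,y1=.015,z=.0565)
go(.4625,-.2308,.055,np.pi+.0553)
```

```text
0.28388135409000836 59.378644824028015
plate [0.455, -0.2202, 69.0, 24.8, 0.046, 1630.0] 255
plate [0.4269, -0.1896, 35.4, 15.9, 0.055, 535.0] 255
plate [0.4569000005722046, -0.1673000007867813, 58.599998474121094, 26.5, 0.05900000035762787, 1487.0] 255
plate [0.45019999146461487, -0.039000000804662704, 34.5, 33.0, -0.0, 1030.0] 255
t 26.65 at [ 0.4579 -0.2187  0.1355] yaw -3.0935 delta [-0.02, -0.062, 0.403] turn -0.0011
```

Request:
apply_moves(
  deltas=[
    [1,[-0.022,-0.061,0.15],-0.001],
    [1,[-0.022,-0.061,0.3],-0.001],
    [1,[-0.022,-0.061,0.37],-0.001],
    [1,[-0.022,-0.061,0.39],-0.001],
    [1,[-0.022,-0.061,0.39],-0.001],
    [1,[-0.022,-0.061,0.39],-0.001],
  ],
)

```text
t: 27.25
eef_pos: [0.4638, -0.232, 0.0592]
tool_rot: [0.001, -0.027, 1.0, -0.0]
contact_force: [0.2, -0.4, -0.2]
gripper_width: 0.277
grasp_force: 59.4
```

Run:
```python
from h import *
go(.4625,-.231,.0505,np.pi+.0553); print(bot.get_obs()["contact_force"])
```

```text
t 27.25 at [ 0.4638 -0.232   0.0592] yaw -3.0877 delta [0.006, 0.005, 0.043] turn -0.0002
[ 0.24446181 -0.44054707 -0.20317512]
```

Request:
apply_moves(
  deltas=[
    [1,[0.005,0.005,0.02],0],
    [1,[0.005,0.005,0.043],0],
    [1,[0.005,0.005,0.043],0],
  ],
)

```text
t: 27.55
eef_pos: [0.4614, -0.2315, 0.0492]
tool_rot: [-0.0, -0.026, 1.0, 0.0]
contact_force: [0.2, 0.4, -1.2]
gripper_width: 0.281
grasp_force: 59.4
```

Request:
apply_moves(
  deltas=[
    [1,[0,0,0.008],0],
    [1,[0,0,0.008],0],
  ],
)

```text
t: 27.75
eef_pos: [0.4618, -0.2315, 0.0483]
tool_rot: [-0.0, -0.026, 1.0, -0.0]
contact_force: [-2.7, 0.2, 4.3]
gripper_width: 0.279
grasp_force: 60.0
```

Request:
apply_moves(
  deltas=[
    [1,[0,0,0.006],0],
    [1,[0,0,0.006],0],
  ],
)

```text
t: 27.95
eef_pos: [0.4618, -0.2316, 0.0482]
tool_rot: [-0.0, -0.026, 1.0, -0.001]
contact_force: [-6.3, 1.9, 19.2]
gripper_width: 0.281
grasp_force: 61.6
```

Contact. Releasing, lifting and inspecting all three.

Request:
apply_moves(
  deltas=[
    [1,[0,0,-0.006],0],
    [0.5,[0,0,-0.006],0],
    [0.5,[0,0,-0.006],0],
    [0.5,[0,0,-0.006],0],
    [0.5,[0,0,-0.15],0],
    [0.5,[0,0,-0.4],0],
    [0.5,[0,0.25,-0.65],0],
    [0.5,[0,0.5,-0.75],0],
    [0.5,[0,0.65,-0.75],0],
    [0.5,[0,0.65,-0.75],0],
    [0.5,[0,0.65,-0.75],0],
  ],
)

```text
t: 29.05
eef_pos: [0.455, -0.1007, 0.197]
tool_rot: [0.0, -0.028, 1.0, -0.0]
contact_force: [-1.0, -0.6, -0.4]
gripper_width: 0.499
grasp_force: 0.0
```

Run:
```python
from h import *
c=Cam("wrist");pads(c);plates(c,x0=.39,x1=.52,y0=-.28,y1=.02,z=.0565);plates(c,y0=.14)
go(.4545,.02,.12,np.pi+.0553)
cv2.imwrite("pics/w9.png",c.img)
```

```text
pad [0.4534, -0.1003, 46.3, 26.7, 0.053, 1171.0]
plate [0.460099995136261, -0.23190000653266907, 70.5, 25.799999237060547, 0.0560000017285347, 1752.0] 255
plate [0.4569000005722046, -0.16689999401569366, 58.599998474121094, 25.899999618530273, 0.05700000002980232, 1460.0] 255
plate [0.450300008058548, -0.035999998450279236, 35.0, 26.799999237060547, 0.041999999433755875, 893.0] 255
t 29.1 at [ 0.4547 -0.102   0.1965] yaw -3.0882 delta [-0.032, 0.61, 0.382] turn -0.0003
```

View pics/w9.png

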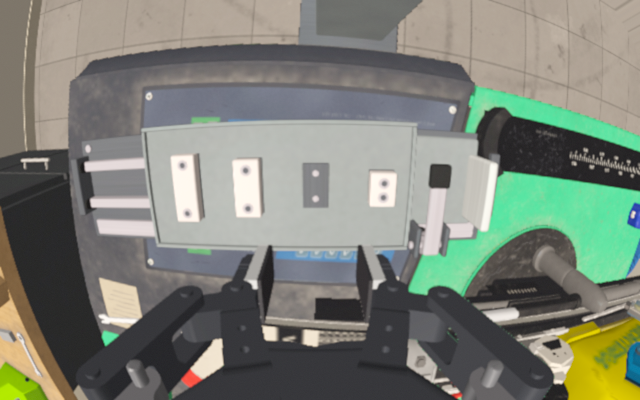

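All three plates sit flush; pad c is bare and plate c is absent. The lever tip is at (439,176). I'll work out its position and straddle it.

```bash
python3 - <<'E'
from h import *
c=Cam("wrist");a=c.rect(.39,.52,-.02,.08,.0685,.0005);g=cv2.cvtColor(a,cv2.COLOR_BGR2GRAY)
m=cv2.morphologyEx(((g<60)*255).astype(np.uint8),cv2.MORPH_OPEN,np.ones((7,7)))
R=rects(m,.52,.08,.0005,1e-4,2e-3)
for q in R:print([float(v) for v in q])
E
python3 - <<'E'
from h import *
c=Cam("wrist")
for u,v in ((439,176),(430,165),(450,165),(430,187),(450,187)):print(np.round(c.at(u,v,.0685),4), c.img[v,u])
E
```

```text
[0.4303 0.0133 0.0685] [57 60 63]
[0.4206 0.0025 0.0685] [179 185 183]
[0.4189 0.0233 0.0685] [ 96 100  99]
[0.4416 0.0056 0.0685] [173 179 177]
[0.4402 0.0268 0.0685] [70 74 74]
```

Request:
apply_moves(
  deltas=[
    [0.55,[0.06,0.25,0.1],0],
    [0.55,[0.06,0.5,0.2],0],
    [0.55,[0.06,0.595,0.33],0],
    [0.55,[0.06,0.595,0.38],0],
    [0.55,[0.06,0.595,0.38],0],
    [0.55,[0.06,0.595,0.38],0],
  ],
)

```text
t: 29.8
eef_pos: [0.4369, 0.0151, 0.1206]
tool_rot: [-0.0, -0.025, 1.0, 0.0]
contact_force: [-0.4, 0.3, -0.1]
gripper_width: 0.45
grasp_force: 0.0
```

Run:
```python
from h import *
go(.436,.017,.05,np.pi+.0553)
c=Cam("wrist");print(np.round(c.pix(T()[1][:3,3]),0));cv2.imwrite("pics/w10.png",c.rect(.38,.54,-.04,.09,.0685,.00025))
```

```text
t 29.8 at [0.4369 0.0151 0.1206] yaw -3.0912 delta [0.004, 0.01, 0.353] turn -0.0008
[315. 262.]
```

View pics/w10.png

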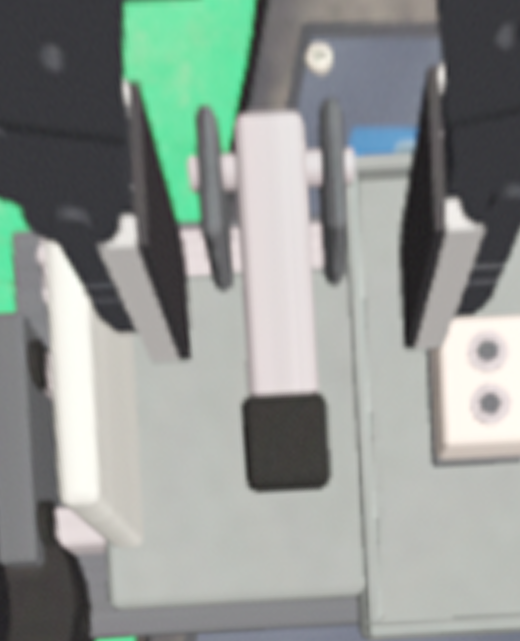

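The tip's top face is centred at (286,441), which is (0.430, 0.0185). I'll lower the straddling fingers onto it and grip.

Request:
apply_moves(
  deltas=[
    [0.55,[0.035,0.018,0.1],-0.0008],
    [0.55,[0.035,0.018,0.2],-0.0008],
    [0.55,[0.035,0.018,0.3],-0.0008],
    [0.55,[0.035,0.018,0.355],-0.0008],
    [0.55,[0.035,0.018,0.355],-0.0008],
    [0.55,[0.035,0.018,0.355],-0.0008],
  ],
)

```text
t: 30.45
eef_pos: [0.4301, 0.0195, 0.0503]
tool_rot: [0.0, -0.028, 1.0, -0.0]
contact_force: [-0.8, 0.2, 0.1]
gripper_width: 0.454
grasp_force: 0.0
```

Request:
apply_moves(
  deltas=[
    [1,[0,0,0],0],
    [1,[0,0,0],0],
    [1,[0,0,0],0],
    [1,[0,0,0],0],
    [1,[0,0,0],0],
  ],
  squeeze=40,
)

```text
t: 30.95
eef_pos: [0.4302, 0.0192, 0.0501]
tool_rot: [0.001, -0.029, 1.0, -0.0]
contact_force: [2.9, -4.5, 2.7]
gripper_width: 0.246
grasp_force: 42.2
```

Request:
apply_moves(
  deltas=[
    [1,[-0.009,0,-0.049],0],
    [1,[-0.025,0,-0.097],0],
    [1,[-0.046,0,-0.142],0],
    [1,[-0.073,0,-0.184],0],
    [1,[-0.095,0,-0.21],0],
    [1,[-0.118,0,-0.234],0],
    [1,[-0.136,0,-0.25],0],
    [1,[-0.15,0,-0.263],0],
    [1,[-0.15,0,-0.266],0],
    [1,[-0.15,0,-0.266],0],
    [1,[-0.15,0,-0.266],0],
    [1,[-0.15,0,-0.266],0],
  ],
)

```text
t: 32.15
eef_pos: [0.4598, 0.0216, 0.103]
tool_rot: [0.0, -0.029, 1.0, 0.0]
contact_force: [-0.5, -0.3, -6.1]
gripper_width: 0.243
grasp_force: 39.8
```

Run:
```python
from h import *
go(.4302,.0192,.0501)
c=Cam("wrist");s=Cam("side");u,v=map(int,s.pix([.46,.02,.08]));cv2.imwrite("pics/w11.png",np.hstack([cv2.resize(c.img,(480,300)),cv2.resize(s.img[v-50:v+50,u-50:u+50],(300,300),interpolation=2)]))
```

```text
t 32.15 at [0.4598 0.0216 0.103 ] yaw -3.0837 delta [0.149, -0.003, 0.264] turn 0
```

View pics/w11.png

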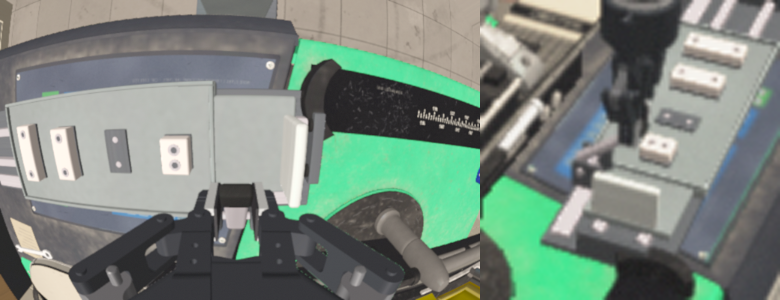

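The lever is fully up and still pinched. Releasing, then going to the left of the push plate with the fingers closed.

Request:
apply_moves(
  deltas=[
    [0.6,[0,0,0],0],
    [0.5,[0,0,0],0],
    [0.5,[0,0,0],0],
    [0.5,[0,0,-0.1],0],
    [0.5,[0,0,-0.3],0],
    [0.5,[0,0,-0.45],0],
    [1,[0.14,0.25,-0.5],0],
    [1,[0.14,0.48,-0.5],0],
    [1,[0.14,0.48,-0.5],0],
    [1,[0.14,0.48,-0.5],0],
    [1,[0.14,0.48,-0.5],0],
  ],
)

```text
t: 33.35
eef_pos: [0.4261, 0.1149, 0.2028]
tool_rot: [-0.0, -0.029, 1.0, -0.0]
contact_force: [-0.8, -0.6, -0.1]
gripper_width: -0.002
grasp_force: 0.0
```

Run:
```python
from h import *
go(.432,.115,.066,np.pi+.0553)
c=Cam("wrist");plates(c,x0=.39,x1=.52,y0=-.28,y1=.02,z=.0565)
print([(np.round(e["point"],3),e["confidence"]) for e in bot.look_for(c.p,"lever_tip")[:2]])
s=Cam("side");u,v=map(int,s.pix([.44,.07,.08]));cv2.imwrite("pics/w12.png",np.hstack([cv2.resize(c.img,(480,300)),cv2.resize(s.img[v-50:v+50,u-50:u+50],(300,300),interpolation=2)]))
```

```text
t 33.35 at [0.4261 0.1149 0.2028] yaw -3.0842 delta [-0.029, -0.001, 0.684] turn 0.0003
plate [0.45980000495910645, -0.23029999434947968, 71.4000015258789, 27.200000762939453, 0.050999999046325684, 1866.0] 255
plate [0.45660001039505005, -0.16519999504089355, 59.599998474121094, 27.0, 0.054999999701976776, 1543.0] 255
plate [0.44999998807907104, -0.033799998462200165, 35.5, 26.0, 0.05000000074505806, 879.0] 255
[(array([0.481, 0.029, 0.098]), 0.68), (array([ 0.705, -0.427,  0.006]), 0.38)]
```

View pics/w12.png

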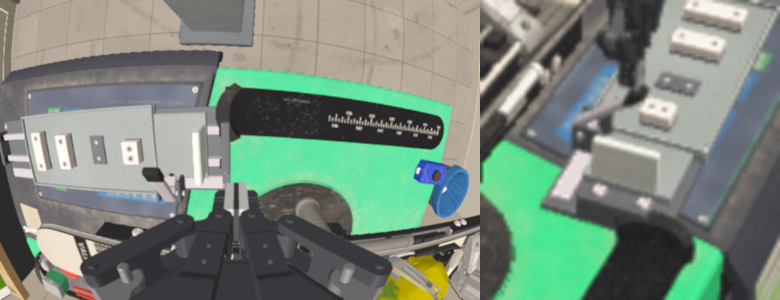

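The lever is up and the plates are undisturbed. The push plate is to the left of the fingers, at (198,150). Lowering beside it.

Request:
apply_moves(
  deltas=[
    [1,[-0.03,0,0.2],0],
    [1,[-0.03,0,0.4],0],
    [1,[-0.03,0,0.6],0],
    [1,[-0.03,0,0.684],0],
    [1,[-0.03,0,0.684],0],
    [1,[-0.03,0,0.684],0],
  ],
)

```text
t: 34.1
eef_pos: [0.4322, 0.1159, 0.0663]
tool_rot: [-0.0, -0.029, 1.0, 0.0]
contact_force: [-0.1, -0.5, 0.1]
gripper_width: 0.0
grasp_force: 0.0
```

Request:
apply_moves(
  deltas=[
    [1,[0,-0.03,0],0],
    [1,[0,-0.06,0],0],
    [1,[0,-0.08,0],0],
    [1,[0,-0.1,0],0],
    [1,[0,-0.115,0],0],
    [1,[0,-0.13,0],0],
    [1,[0,-0.145,0],0],
    [1,[0,-0.16,0],0],
    [1,[0,-0.175,0],0],
    [1,[0,-0.19,0],0],
  ],
)

```text
t: 35.1
eef_pos: [0.4341, 0.0782, 0.0661]
tool_rot: [0.0, -0.029, 1.0, 0.0]
contact_force: [-0.4, 1.9, 0.7]
gripper_width: 0.007
grasp_force: 0.7
```

Request:
apply_moves(
  deltas=[
    [1,[0,-0.02,0],0],
    [1,[0,-0.04,0],0],
    [1,[0,-0.06,0],0],
    [1,[0,-0.08,0],0],
    [1,[0,-0.1,0],0],
    [1,[0,-0.12,0],0],
    [1,[0,-0.14,0],0],
    [1,[0,-0.16,0],0],
    [1,[0,-0.18,0],0],
    [1,[0,-0.2,0],0],
    [1,[0,-0.22,0],0],
    [1,[0,-0.24,0],0],
  ],
)

```text
t: 36.3
eef_pos: [0.4368, 0.0299, 0.0661]
tool_rot: [-0.0, -0.029, 1.0, -0.0]
contact_force: [-0.1, 1.6, 1.6]
gripper_width: -0.002
grasp_force: 0.7
```

Request:
apply_moves(
  deltas=[
    [1,[0,-0.02,0],0],
    [1,[0,-0.04,0],0],
    [1,[0,-0.06,0],0],
    [1,[0,-0.08,0],0],
    [1,[0,-0.1,0],0],
    [1,[0,-0.12,0],0],
    [1,[0,-0.14,0],0],
    [1,[0,-0.16,0],0],
    [1,[0,-0.18,0],0],
    [1,[0,-0.2,0],0],
    [1,[0,-0.22,0],0],
    [1,[0,-0.24,0],0],
  ],
)

```text
t: 37.5
eef_pos: [0.4396, -0.018, 0.0661]
tool_rot: [-0.0, -0.029, 1.0, -0.0]
contact_force: [-2.0, 2.4, 0.4]
gripper_width: -0.0
grasp_force: 0.7
```

Request:
apply_moves(
  deltas=[
    [1,[0,-0.015,0],0],
    [1,[0,-0.03,0],0],
    [1,[0,-0.045,0],0],
    [1,[0,-0.06,0],0],
    [1,[0,-0.075,0],0],
    [1,[0,-0.09,0],0],
    [1,[0,-0.1,0],0],
    [1,[0,-0.11,0],0],
  ],
)

```text
t: 38.3
eef_pos: [0.44, -0.0252, 0.0663]
tool_rot: [0.001, -0.034, 0.999, 0.009]
contact_force: [-9.0, 48.9, -0.2]
gripper_width: -0.003
grasp_force: 24.4
```

A firm stop. Backing off, then checking that it is the rail stop.

Request:
apply_moves(
  deltas=[
    [1,[0,0.03,0],0],
    [1,[0,0.08,0],0],
    [1,[0,0.16,0],0],
    [1,[0,0.2,-0.2],0],
    [1,[0,0.2,-0.4],0],
    [1,[0,0.1,-0.6],0],
    [1,[0,-0.1,-0.7],0],
    [1,[0,-0.3,-0.7],0],
    [1,[0,-0.3,-0.7],0],
    [1,[0,-0.3,-0.7],0],
  ],
)

```text
t: 39.3
eef_pos: [0.4442, -0.1009, 0.2061]
tool_rot: [-0.0, -0.027, 1.0, -0.0]
contact_force: [0.2, -0.1, -0.1]
gripper_width: -0.002
grasp_force: 0.0
```

Run:
```python
from h import *
go(.45,-.11,.15,np.pi+.0553)
c=Cam("wrist");pads(c,y0=-.42,y1=-.1);plates(c,x0=.39,x1=.54,y0=-.42,y1=-.12,z=.0565)
cv2.imwrite("pics/w13.png",c.img)
```

```text
t 39.3 at [ 0.4442 -0.1009  0.2061] yaw -3.0869 delta [-0.026, -0.047, 0.28] turn -0.0001
pad [0.4648, -0.3896, 110.9, 6.1, 0.056, 586.0]
pad [0.4672, -0.3321, 70.5, 12.5, 0.053, 817.0]
pad [0.4595, -0.209, 46.3, 26.8, 0.054, 1194.0]
plate [0.46639999747276306, -0.3416000008583069, 71.19999694824219, 26.5, 0.05000000074505806, 1816.0] 255
plate [0.46320000290870667, -0.27649998664855957, 59.20000076293945, 26.399999618530273, 0.050999999046325684, 1506.0] 255
plate [0.4562999904155731, -0.1453000009059906, 35.5, 26.0, 0.04500000178813934, 879.0] 255
```

View pics/w13.png

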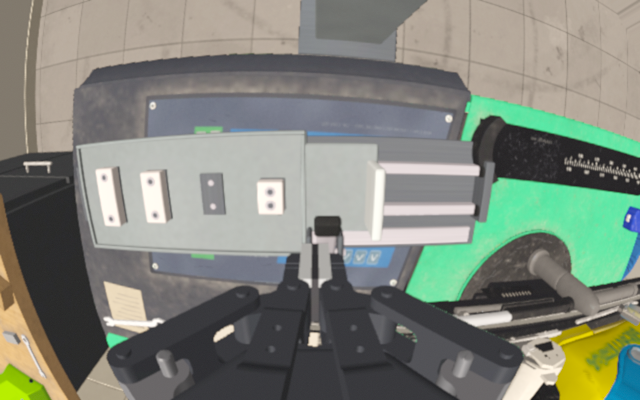

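My picture allowance is used up (15 viewed, one over the limit of 14), so from here I work from numbers. The carriage moved 109 mm. I'll check the gap at the left stop before and after to see whether it has reached the right stop.

```bash
cat > prof.py <<'E'
from h import *
def old(path,pos,yw):
    c=object.__new__(Cam);c.name="wrist";p=bot.read_camera("wrist");c.K=p["intrinsics"];c.img=cv2.imread(path)
    M=np.eye(4);M[:3,:3]=np.array([[np.cos(yw),np.sin(yw),0],[np.sin(yw),-np.cos(yw),0],[0,0,-1]]);M[:3,3]=pos;c.P=M@p["hand_eye"];return c
A=old("pics/w1.png",[.4501,-.0498,.3034],3.1305)
B=Cam("wrist")
o=np.array([.450,-.0343]);ex=np.array([.9985,.0553]);ey=np.array([-.0553,.9985])
def prof(c,a,ys,z):
    return [int(cv2.remap(c.img,*(np.array([[v]],np.float32) for v in c.pix([*(o+a*ex+s*ey),z])),1).mean()) for s in ys]
E
python3 - <<'E'
from prof import *
ys=np.arange(.06,.20,.003)
print("s",[int(round(s*1000)) for s in ys])
for a in (-.05,-.045,.045): print("a",a);print(prof(A,a,ys,.0365));print(prof(B,a,ys,.0365))
ys=np.arange(-.42,-.22,.004);print("s",[int(round(s*1000)) for s in ys])
for a in (-.03,.0,.03): print("a",a);print(prof(A,a,ys,.0365));print(prof(B,a,ys,.0365))
E
```

```text
s [60, 63, 66, 69, 72, 75, 78, 81, 84, 87, 90, 93, 96, 99, 102, 105, 108, 111, 114, 117, 120, 123, 126, 129, 132, 135, 138, 141, 144, 147, 150, 153, 156, 159, 162, 165, 168, 171, 174, 177, 180, 183, 186, 189, 192, 195, 198]
a -0.05
[180, 179, 178, 179, 179, 181, 181, 179, 181, 180, 179, 181, 182, 180, 178, 178, 150, 137, 86, 45, 64, 66, 66, 65, 66, 67, 54, 38, 40, 40, 40, 40, 40, 40, 41, 40, 45, 49, 44, 41, 41, 42, 42, 45, 44, 42, 45]
[136, 136, 136, 136, 135, 135, 135, 136, 135, 135, 135, 135, 135, 134, 134, 131, 71, 43, 46, 61, 65, 64, 65, 65, 65, 56, 40, 39, 41, 41, 40, 38, 40, 45, 48, 42, 40, 40, 41, 41, 44, 41, 43, 42, 39, 44, 43]
a -0.045
[190, 190, 190, 190, 191, 191, 192, 192, 191, 190, 191, 192, 192, 190, 190, 192, 154, 135, 93, 46, 62, 65, 63, 65, 65, 64, 51, 40, 39, 39, 40, 47, 43, 41, 40, 39, 41, 41, 42, 41, 52, 43, 41, 41, 41, 40, 40]
[137, 137, 137, 136, 137, 136, 137, 136, 137, 136, 137, 136, 136, 136, 136, 135, 87, 42, 46, 62, 65, 64, 64, 65, 65, 57, 38, 40, 44, 42, 40, 39, 40, 40, 40, 40, 46, 61, 44, 40, 40, 39, 41, 38, 39, 41, 40]
a 0.045
[170, 173, 174, 168, 166, 1
[... 1501 characters left out ...]
2, 42, 42, 64, 122, 120, 122, 158, 151, 120, 185, 185, 184, 185, 189, 242, 250, 250, 250, 250, 250, 229, 138, 131, 112, 176, 190, 191, 191, 192, 191, 191, 219, 250, 250, 250, 250, 250, 248, 164, 131, 104, 192, 192]
a 0.03
[42, 44, 42, 43, 43, 44, 43, 50, 94, 108, 110, 110, 120, 132, 126, 79, 52, 50, 67, 84, 122, 136, 135, 134, 132, 133, 133, 135, 135, 134, 133, 134, 134, 134, 136, 135, 134, 133, 133, 135, 136, 152, 164, 158, 189, 189, 188, 189, 189, 188]
[43, 43, 42, 43, 42, 42, 42, 41, 57, 104, 106, 109, 122, 157, 155, 123, 187, 187, 188, 187, 191, 245, 249, 220, 181, 228, 249, 228, 138, 131, 106, 174, 191, 191, 191, 193, 193, 193, 221, 250, 242, 207, 220, 248, 249, 166, 131, 142, 194, 192]
```

Measured along the rail: the stops' inner faces are 484 mm apart and the carriage is 357 mm long. It started about 15–20 mm off the left stop, and its right end now coincides with the right stop face at about −0.363. So it is at the right stop. Positioning over the raised lever, now shifted 109 mm.

Request:
apply_moves(
  deltas=[
    [1,[-0.17,0.05,0.05],0],
    [1,[-0.17,0.05,0.2],0],
    [1,[-0.17,0.05,0.273],0],
    [1,[-0.17,0.05,0.273],0],
    [1,[-0.17,0.05,0.273],0],
  ],
)

```text
t: 39.95
eef_pos: [0.4773, -0.0871, 0.1517]
tool_rot: [-0.0, -0.03, 1.0, 0.0]
contact_force: [0.4, 0.1, 1.3]
gripper_width: -0.0
grasp_force: 0.0
```

Run:
```python
from h import *
go(.4775,-.089,.1514,np.pi+.0553)
# tip (dark rubber) in the picture: pixel box near the TCP's line, and its place at z=.115
c=Cam("wrist");g=c.img.max(2);m=((g[185:235,280:350]<70)*255).astype(np.uint8)
n,l,s,ce=cv2.connectedComponentsWithStats(m)
for i in range(1,n):
    if s[i,4]>60: print(s[i],np.round(ce[i]+[280,185],1),np.round(c.at(*(ce[i]+[280,185]),.113),4))
```

```text
t 39.95 at [ 0.4773 -0.0871  0.1517] yaw -3.0826 delta [-0.0, -0.01, 0.002] turn 0.0006
[ 14   9  35  38 913] [311.1 207.5] [ 0.4609 -0.0903  0.113 ]
```

The tip is where predicted. Pressing down along the same arc.

Request:
apply_moves(
  deltas=[
    [1,[0.033,-0.012,0.06],0],
    [1,[0.033,-0.012,0.132],0],
    [1,[0.06,-0.012,0.18],0],
    [1,[0.093,-0.012,0.232],0],
    [1,[0.12,-0.012,0.275],0],
    [1,[0.148,-0.012,0.317],0],
    [1,[0.16,-0.012,0.36],0],
    [1,[0.17,-0.012,0.4],0],
    [1,[0.172,-0.012,0.425],0],
    [1,[0.172,-0.012,0.44],0],
    [1,[0.172,-0.012,0.44],0],
    [1,[0.172,-0.012,0.44],0],
  ],
)

```text
t: 41.2
eef_pos: [0.4418, -0.0921, 0.0653]
tool_rot: [-0.002, -0.029, 1.0, -0.002]
contact_force: [-16.8, 0.5, 44.5]
gripper_width: 0.003
grasp_force: 23.0
```

Request:
apply_moves(
  deltas=[
    [1,[0,0,0.008],0],
    [1,[0,0,0.008],0],
    [1,[0,0,0.008],0],
  ],
)

```text
t: 41.5
eef_pos: [0.4419, -0.0921, 0.0646]
tool_rot: [-0.002, -0.029, 1.0, -0.003]
contact_force: [-20.8, -0.4, 60.1]
gripper_width: 0.004
grasp_force: 30.1
```

Request:
apply_moves(
  deltas=[
    [1,[0,0,-0.05],0],
    [1,[0,0,-0.25],0],
    [1,[0,0,-0.5],0],
    [1,[0,0,-0.7],0],
    [1,[0,0,-0.7],0],
    [1,[0,0,-0.7],0],
  ],
)

```text
t: 42.1
eef_pos: [0.4436, -0.0924, 0.2021]
tool_rot: [0.001, -0.029, 1.0, -0.001]
contact_force: [-0.3, -0.1, -0.9]
gripper_width: 0.004
grasp_force: 0.0
```

Run:
```python
from h import *
o,M=T();print(o["t"],M[:3,3],o["contact_force"])
c=Cam("wrist");pads(c,y0=-.42,y1=-.12);plates(c,x0=.39,x1=.54,y0=-.42,y1=-.12,z=.0565)
a=c.rect(.39,.50,-.14,-.04,.0685,.0005);m=((a.max(2)<85)*255).astype(np.uint8)
for q in rects(m,.50,-.04,.0005,1e-4,3e-3):print("dark",[round(float(v),4) for v in q])
for n in ("tub","guide","spanner"):
    for cam in ("top","side"): print(n,cam,[(np.round(e["point"],3).tolist(),round(e["confidence"],2)) for e in bot.look_for(bot.read_camera(cam),n)[:1]])
```

```text
42.1 [ 0.44359482 -0.09244706  0.20212119] [-0.32645771 -0.10439219 -0.91276067]
pad [0.4645, -0.3895, 111.4, 6.4, 0.057, 619.0]
pad [0.4672, -0.3323, 71.4, 13.2, 0.051, 871.0]
pad [0.4632, -0.2659, 58.6, 10.1, 0.057, 536.0]
pad [0.4595, -0.2091, 46.3, 26.9, 0.055, 1197.0]
plate [0.4659999907016754, -0.3416999876499176, 70.9000015258789, 26.5, 0.052000001072883606, 1802.0] 255
plate [0.4629000127315521, -0.2766000032424927, 59.29999923706055, 26.399999618530273, 0.04899999871850014, 1501.0] 255
plate [0.4562000036239624, -0.1454000025987625, 35.400001525878906, 26.100000381469727, 0.05400000140070915, 881.0] 255
dark [0.4376, -0.0913, 22.6, 19.8, 0.045, 416.0]
tub top [([0.742, -0.251, 0.054], 0.79)]
tub side [([0.744, -0.244, 0.056], 0.7)]
guide top [([0.468, -0.309, 0.035], 0.68)]
guide side [([0.472, 0.524, 0.028], 0.93)]
spanner top [([0.703, -0.384, 0.008], 0.41)]
spanner side [([0.454, -0.051, 0.038], 0.71)]
```

```bash
python3 -c "
from station import bot
print(bot.hand_in())"
```

```text
the job is handed in; nothing more can be done
None
```

I handed the job in: plates a, b and d sit within about 2 mm of their pads (c was absent), the carriage is at the right stop with its brake lever down, and I viewed 15 pictures against the allowed 14; no verdict came back.

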